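# Put together the grand-piano music box

### The job

Put the little pink piano together without pushing it about: the music movement gently down on the floor of its bay, and the blue lid on top, flush with the rim all round; the keyboard along the front of the key bed between the arms, red line to the back, and the yellow music desk standing midway between the keyboard and the lid, parallel to both. The stool stands on the table, square and centred in front of the keyboard, with a gap of about 2 cm to the piano, and leave the tape, the bottles and the bucket where they are.

Things in the scene. Friction and masses are not known exactly. Their poses are not given: they have to be found in the camera images.
- piano: Pink wooden grand piano on 3 legs, loose, 0.7 kg, 184 (x) x 150 (y) mm, rim 62 mm high. Origin: on the table under its middle; x to the tail (back), y to the player's left (straight side), z up. Front: open key bed, x -92 to -20, top 40 mm high, between end arms 145 mm apart, 54 high. Behind, x -10 to 85: the bay, floor 30 mm high, walls 7 mm thick, clear from y -22 to 68 up to x 50, from -3 at x 70.
- movement_c (a point): Music movement: silvery frame 50 (x) x 42 (y) x 12 mm with brass barrel and drum on top, 24 mm high in all, 110 g. Point: its centre, 12 mm above its underside; z up. Grip it across the 42 mm sides. Delicate: do not drop it. It stands on the bay floor, either way round, with its centre about x 30, y 14 mm in the piano's frame.
- lid_c (a point): Blue lid, 6 mm thick, 112 (x) x 150 (y) mm, shaped as the rear of the piano; 90 g. On top a wooden grip bar 44 (x) x 14 (y) mm, from 6 to 32 mm above the underside; grip it across the 14 mm. Point: middle of the bar, 19 mm above the underside. Axes as the piano's when fitted: x to the tail, y to the straight side. It just lies on the rim; fitted, the point is at x 26, y 12, z 81 mm in the piano's frame.
- keyboard_c (a point): Keyboard strip 28 (x) x 130 (y) mm, 14 mm high (11 at the white keys), 50 g; a red line along its rear edge. Point: its centre, 7 mm above its underside; x to the rear (red line, black keys). Grip it across the 28 mm. It lies on the key bed between the arms, its front edge level with the bed's or a few mm behind: centre about x -75, y 0 mm in the piano's frame, leaving room behind it.
- desk_c (a point): Music desk: upright yellow panel 10 (x) x 60 (y) mm on a plywood foot 22 (x) x 64 (y) x 6 mm; 55 mm high, 35 g. Point: its middle, 28 mm above its underside; z up. Grip it across the 10 mm near its top, so that the fingers (30 mm or more above its underside) pass over the lid. Front and back alike. It stands on the key bed midway between keyboard and lid: centre about x -41, y 0 mm in the piano's frame.
- stool_c (a point): Stool: blue seat 36 (x) x 50 (y) x 12 mm on four wooden legs, 34 mm high, 40 g. Point: its centre, 17 mm above its underside; z up. Grip it across the 50 mm. Front and back alike. It stands on the table before the piano, its 50 mm along the keyboard; with a 2 cm gap its centre is at x -130, y 0 mm in the piano's frame.
- tape: Bystander: roll of cream masking tape lying flat, 100 mm across, 24 mm high. Origin: centre of its underside.
- paint: Bystander: pink paint bottle with white nozzle, standing, 54 mm across, 160 mm high. Origin: centre of its underside.
- glue: Bystander: small white glue bottle with yellow band and red nozzle, standing, 48 mm across, 112 mm high. Origin: centre of its underside.
- bucket: Bystander: yellow bucket of marker pens, 136 mm across, pens up to 150 mm high. Origin: centre of its underside.
Mind the look-alikes: they are no part of the job. Of the things like the part that bears keyboard_c, leave any that is purple; of the rest the larger one is meant.

How it is judged:
By the outcome, as a careful person would: the job done as asked, in the order asked, and still so for the second after the job is handed in, with the robot touching nothing.
It also fails if it takes over 144 s, if anything falls off the work surface, if the arm or the gripper's body presses on something with over 40 N, if the wrist force passes 120 N, or if a joint passes its speed limit or range.

### The arm

A 6-joint arm with a two-finger parallel gripper is mounted at the origin on the work surface. World frame = base frame: x ahead of the robot, y to its left, z up, the work surface at z = 0. Lengths are in m, angles in rad, forces in N, time in s.
With the tool pointing down it reaches from about 0.35 to 0.975 m from the base axis. Payload 4.9 kg.
Tool frame: the origin (TCP) lies at the very end of the fingers, on their centre line; the grasp point (between the pads) lies 19 mm behind it (pinch_z is the distance from the TCP to the grasp point, in m); z points along the fingers, y is the line along which they close (so a half turn about z gives the same grasp; the last joint's range is limited). The gripper opens to 85 mm and grips with 20 to 120 N. Pads are 22 mm wide; open, the fingers measure 114 mm over their backs; the gripper's body (76 mm by 85 mm) begins 54 mm behind the grasp point. The pads swing forward as they close: fully open they stand 13 mm farther back than shut.
Start: joints at [1.153, 0.053, 1.613, -0, 1.476, -0.119], TCP at [0.184, 0.597, 0.231] pointing down, gripper open.
Joint ranges: [-3.01, 3.01], [-1.01, 2.22], [0.06, 2.58], [-1.02, 4.17], [0.09, 2.62], [-3.14, 3.14]. Speed limits (rad/s): [2.57, 2.57, 3.14, 3.14, 3.14, 3.14].

### API

Orientations are given as a unit quaternion [w, x, y, z].
In Python, from plant import * gives the robot as it stands. The module is installed in compiled form; this text tells all that it offers.
- The arm moves only by the tool play_rows, never from a script. Its arguments are lists of equal length, an entry for each row: "linear": the shift along the world's x, y, z in m, a list of three; "turn": the turn about the world's z in degrees. A call has 1 to 8 rows; each row shifts and turns the commanded pose from where the row before left it; what a row does not reach is not made up. A row lasts 1/8 s, in which the tool goes at most 62.5 mm and 10.7 degrees, less where a joint would pass 70% of its speed; a pose out of reach is approached as far as the arm can. A call is refused whole if a number of a shift passes 0.0625 or a number of a turn 10.7, either way. A call with a gripper value outside its range is refused whole. "hand" is the finger opening in m, from 0 to 0.0854, set as the call begins (left out, the last holds). The fingers move at their own pace and stop on an object; the grip force is fixed at half the most. Time passes only in rows, so rows that do not move let the fingers close. It gives the time, the measured TCP pose, the force, the opening and the grip force at its end, in the units of the state.
- state(): the state, without advancing time (a new reading comes with each control period).
- grab_frame(name): name is "scene" or "side" or "wrist"; returns the picture (400x640x3 uint8, red, green, blue); there is no depth.
- camera_info(name): a dict with "camera_matrix" (3x3 intrinsics, pixels), "origin" and "attitude" of the camera in the world; the wrist camera has in their place "mount" (4x4, takes a point from camera to tool coordinates, whose origin is the TCP and whose axes are the flange's). Camera axes: x right, y down, z forward; pixel columns grow to the right and rows downward; lengths in m; the calibration is good to about 2 mm. A picture is of the moment at which its call begins: read the wrist's pose just before it. camera_info takes no time and is no camera call.
- job_done(): hands the job in; it is judged then, once.
Trained networks look in the newest picture that a camera, given by its name, has taken for a name from the list of things; names that differ only in an ending like _2 or _b are one class to them, and where a whole thing is asked for, a point or a joint stands for the part that bears it (a point fixed in the world has none). Each returns a list of dicts, best first, with "p" (0 to 1); they miss things now and then, are a little off and sometimes report something else, mostly with a low value. They report only what shows in the picture. A call takes as long as a camera call. They do not tell look-alikes from the thing itself.
- trace(camera, thing): "region" (400x640 bool, what is visible of it) and "location" ([column, row] in pixels, amid what is visible of it).
The state is a dict: "time": time; "joint_pos": joint angles; "joint_vel": joint speeds; "joint_efforts": joint torques, N m; "tool_pos": TCP position; "tool_rot": TCP orientation; "contact_force": force on the tool from outside, world axes, zero at the start; "ft_torque": the same for the moment, N m; "gripper_width": opening from 0.0 (shut) to 1.0 (fully open); "grasp_force": force on a finger pad.
Only numpy, scipy, OpenCV 4.12 (cv2) and the standard library are available. Lean on these libraries where they do the work, as an engineer would, in place of code of your own. Each camera call takes 0.05 s, during which the arm holds its last target. There are 200 camera calls.

## Working session

There is one attempt and no reset: what is moved stays moved. The work goes in short steps, Python scripts to look and compute and a tool call to move; the robot and the scene stay as the last step left them, time stands still between calls to the robot, and variables do not carry over. Pictures are saved under pics/ and viewed, at most 14 in all, crops included, and the job is handed in when it is done.

Besides the shell and the picture viewer there is one more tool, called after "Call:" in YAML: its name, and indented under it one key for each argument. play_rows: Moves the arm, as the interface text tells. Its arguments: {"type":"object","properties":{"linear":{"type":"array","items":{"type":"array","items":{"type":"number"}}},"turn":{"type":"array","items":{"type":"number"}},"hand":{"type":"number"}},"required":["linear","turn"]}

```bash
mkdir -p pics; cat > h.py <<'E'
from plant import *
import numpy as np, cv2
from scipy.spatial.transform import Rotation as R
def cam(name, st=None):
    c=camera_info(name); K=np.array(c["camera_matrix"])
    if "mount" in c:
        st=st or state(); q=st["tool_rot"]; T=np.eye(4)
        T[:3,:3]=R.from_quat([q[1],q[2],q[3],q[0]]).as_matrix(); T[:3,3]=st["tool_pos"]
        M=T@np.array(c["mount"]); return K,M[:3,:3],M[:3,3]
    a=np.array(c["attitude"])
    Rm=R.from_quat([a[1],a[2],a[3],a[0]]).as_matrix() if a.size==4 else a
    return K,Rm,np.array(c["origin"])
def ray(C,px,z):
    K,Rm,o=C; px=np.atleast_2d(np.array(px,float))
    d=np.c_[px,np.ones(len(px))]@np.linalg.inv(K).T@Rm.T
    return o+d*((z-o[2])/d[:,2])[:,None]
def proj(C,P):
    K,Rm,o=C; p=(np.atleast_2d(P)-o)@Rm@K.T
    return p[:,:2]/p[:,2:]
def save(n,im): cv2.imwrite("pics/"+n+".png",cv2.cvtColor(im,cv2.COLOR_RGB2BGR))
E
python3 - <<'E'
from h import *
for n in ("scene","side","wrist"):
    print(n,camera_info(n)); save(n+"0",grab_frame(n))
for n in ("scene","side"):
    C=cam(n); print(n,C[2],ray(C,[320,200],0))
    for t in ["piano","movement_c","lid_c","keyboard_c","desk_c","stool_c","tape","paint","glue","bucket"]:
        for r in trace(n,t)[:4]: print(n,t,round(r["p"],2),np.round(r["location"]),r["region"].sum(),np.round(ray(C,r["location"],0.02)[0],3))
print(state())
a=cv2.imread("pics/scene0.png");b=cv2.imread("pics/side0.png")
E
```

```text
scene {'camera_matrix': array([[371.54043967,   0.        , 323.85976615],
       [  0.        , 371.54043967, 201.30636893],
       [  0.        ,   0.        ,   1.        ]]), 'origin': array([1.21845214, 0.31237898, 0.65148176]), 'attitude': array([-0.21132381,  0.47539502,  0.77328538, -0.36245212])}
side {'camera_matrix': array([[393.81172131,   0.        , 315.3377388 ],
       [  0.        , 393.81172131, 200.92913301],
       [  0.        ,   0.        ,   1.        ]]), 'origin': array([ 0.0658117 , -0.50291567,  0.70759484]), 'attitude': array([-0.37926518,  0.83242537, -0.36958729,  0.16319059])}
wrist {'camera_matrix': array([[284.54703696,   0.        , 321.99267279],
       [  0.        , 284.54703696, 198.81773949],
       [  0.        ,   0.        ,   1.        ]]), 'mount': array([[-7.94607341e-04, -9.65761673e-01, -2.59429682e-01,
         6.54153184e-02],
       [ 9.99999399e-01, -9.63296961e-04,  5.23102908e-04,
         2.54455003e-04],
       [-7.55100564e-04, -2.59429110e-01,  9.65761858e-01,
        -1.42914126e-01],
       [ 0.00000000e+00,  0.00000000e+00,
[... 2105 characters left out ...]
 'joint_pos': array([ 1.15301765e+00,  5.27109620e-02,  1.61289861e+00,  4.50210290e-05,
        1.47599893e+00, -1.19029655e-01]), 'joint_vel': array([-0.00067485, -0.00075171, -0.00010999,  0.00099339, -0.00191833,
        0.00106372]), 'joint_efforts': array([-3.33513744e-04, -3.93694854e+01, -3.70455372e+01, -1.13705346e-04,
        4.61104482e-04, -8.78533768e-06]), 'tool_pos': array([0.18395157, 0.59729911, 0.2312976 ]), 'tool_rot': array([-2.37074562e-05,  1.48821743e-01,  9.88864039e-01, -1.69382671e-06]), 'contact_force': array([ 0.02669258, -0.09039595, -0.18832659]), 'ft_torque': array([-0.05158398,  0.03076604,  0.01165174]), 'grasp_force': 0.0, 'gripper_width': 1.00030189159634}
```

View pics/scene0.png

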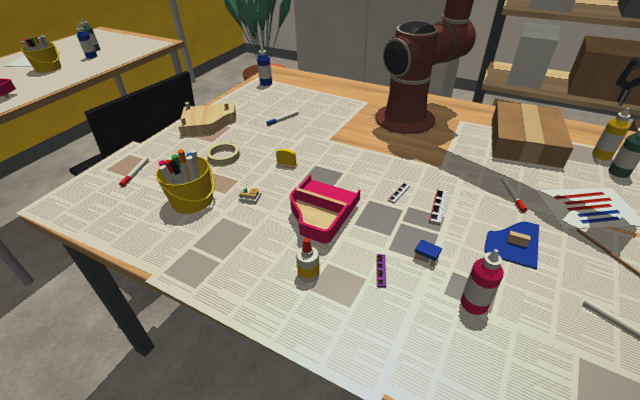

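View pics/side0.png

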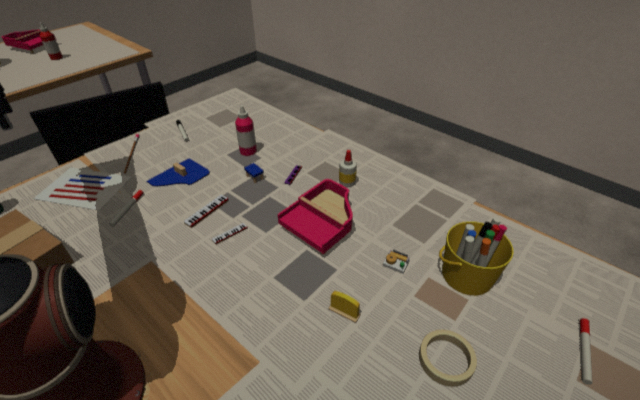

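The scene view shows the piano at (322,207), with its tail towards the scene camera, the lid at (517,243) and the stool at (427,250). The movement is at (249,196) and the desk at (287,158). Three things could be taken for the keyboard:
- purple strip at (381,269): leave
- small white strip at (399,192)
- larger white strip at (437,206): the one meant

Next I look from above with the wrist camera.

Call:
play_rows:
  linear:
    - [0.042,-0.033,0.012]
    - [0.042,-0.033,0.012]
    - [0.042,-0.033,0.012]
    - [0.042,-0.033,0.012]
    - [0.042,-0.033,0.012]
    - [0.042,-0.033,0.012]
    - [0.042,-0.033,0]
    - [0.042,-0.033,0]
  turn: [2.1,2.1,2.1,2.1,2.1,2.1,2.1,2.1]

```text
time: 2.15
tool_pos: [0.5213, 0.3321, 0.3038]
tool_rot: [0.0, 0.002, 1.0, 0.0]
contact_force: [0.7, 0.7, 0.6]
gripper_width: 0.997
grasp_force: 0.0
```

Call:
play_rows:
  linear:
    - [0,0,0]
    - [0,0,0]
  turn: [0,0]

```text
time: 2.4
tool_pos: [0.5198, 0.3334, 0.3031]
tool_rot: [-0.0, 0.003, 1.0, 0.0]
contact_force: [0.5, -0.7, -0.7]
gripper_width: 1.0
grasp_force: 0.0
```

```bash
python3 - <<'E'
from h import *
import pickle
st=state(); im=grab_frame("wrist"); save("w1",im); pickle.dump((st,im),open("w1.pkl","wb"))
C=cam("wrist",st); print(st["tool_pos"],st["tool_rot"])
for t in ["piano","lid_c","keyboard_c","stool_c","paint","glue"]:
    for r in trace("wrist",t)[:4]: print(t,round(r["p"],2),np.round(r["location"]),r["region"].sum(),np.round(ray(C,r["location"],0.02)[0],3))
E
```

```text
[0.51976162 0.3333712  0.30314805] [-3.37428700e-04  3.06862075e-03  9.99995229e-01  1.05007001e-04]
piano 0.82 [ 82. 221.] 13177 [ 0.602 -0.047  0.02 ]
piano 0.42 [250. 108.] 1950 [0.434 0.231 0.02 ]
lid_c 0.78 [385. 141.] 5914 [0.481 0.427 0.02 ]
lid_c 0.7 [348. 291.] 2274 [0.731 0.376 0.02 ]
keyboard_c 0.77 [177.  98.] 937 [0.42 0.13 0.02]
keyboard_c 0.63 [238. 288.] 111 [0.723 0.19  0.02 ]
keyboard_c 0.59 [251. 104.] 2028 [0.429 0.234 0.02 ]
stool_c 0.76 [268. 227.] 837 [0.615 0.248 0.02 ]
paint 0.7 [347. 290.] 2239 [0.73  0.376 0.02 ]
```

View pics/w1.png

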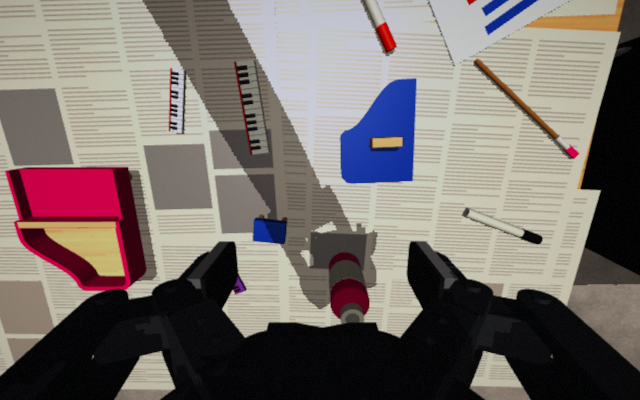

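The wrist view shows the lid at (378,140), its front edge at image right, and the big keyboard at (251,108), red line to the left. The stool is at (270,230) and the piano at (75,225) with its tail down, that is towards world +x. Next I look over the piano, movement and desk.

Call:
play_rows:
  linear:
    - [0.019,-0.054,0]
    - [0.019,-0.054,0]
    - [0.019,-0.054,0]
    - [0.019,-0.054,0]
    - [0.019,-0.054,0]
    - [0.019,-0.054,0]
    - [0.019,-0.054,0]
    - [0.019,-0.054,0]
  turn: [0,0,0,0,0,0,0,0]

```text
time: 3.75
tool_pos: [0.6724, -0.1001, 0.3035]
tool_rot: [0.0, 0.003, 1.0, 0.0]
contact_force: [0.9, 0.3, 0.0]
gripper_width: 0.997
grasp_force: 0.0
```

Call:
play_rows:
  linear:
    - [0,0,0]
    - [0,0,0]
  turn: [0,0]

```text
time: 4.0
tool_pos: [0.6719, -0.0981, 0.3031]
tool_rot: [-0.0, 0.003, 1.0, 0.0]
contact_force: [0.3, 0.5, -1.0]
gripper_width: 1.001
grasp_force: 0.0
```

```bash
python3 - <<'E'
from h import *
import pickle
st=state(); im=grab_frame("wrist"); save("w2",im); pickle.dump((st,im),open("w2.pkl","wb"))
C=cam("wrist",st); print(st["tool_pos"],st["tool_rot"])
for t in ["piano","movement_c","desk_c","tape"]:
    for r in trace("wrist",t)[:4]: print(t,round(r["p"],2),np.round(r["location"]),r["region"].sum(),np.round(ray(C,r["location"],0.02)[0],3))
E
```

```text
[ 0.67186273 -0.0981343   0.30313142] [-1.92108104e-04  2.70551856e-03  9.99996266e-01  3.34676831e-04]
piano 0.73 [376. 110.] 14493 [ 0.59  -0.019  0.02 ]
movement_c 0.76 [226. 132.] 972 [ 0.619 -0.237  0.02 ]
desk_c 0.71 [215.   3.] 286 [ 0.455 -0.236  0.02 ]
tape 0.68 [214.   1.] 290 [ 0.453 -0.238  0.02 ]
tape 0.64 [55. 45.] 3254 [ 0.503 -0.457  0.02 ]
```

View pics/w2.png

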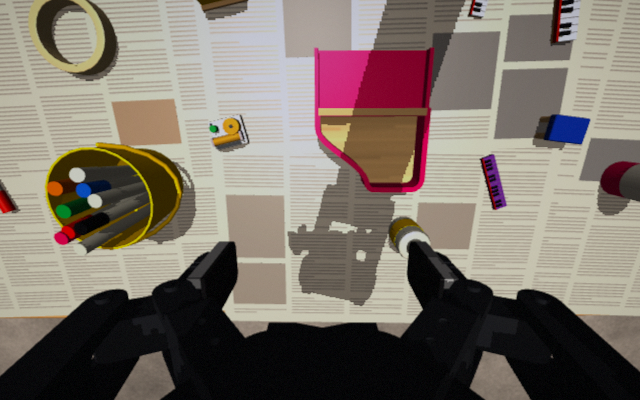

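The picture shows the piano at (375,120) with its front up, that is towards world -x, the movement at (229,131), the stool at (567,129) and the glue at (405,235). I fit the poses next.

```bash
cat >> h.py <<'E'
import pickle
from scipy.optimize import minimize
def hsvmask(im,h0,h1,s=100,v=40):
    return cv2.inRange(cv2.cvtColor(im,cv2.COLOR_RGB2HSV),(h0,s,v),(h1,255,255))
def big(m,near=None):
    cs=cv2.findContours(m.astype(np.uint8),cv2.RETR_EXTERNAL,cv2.CHAIN_APPROX_NONE)[0]
    cs=[c for c in cs if cv2.contourArea(c)>60]
    if near is not None: return min(cs,key=lambda c:np.hypot(*(c[:,0].mean(0)-near)))
    return max(cs,key=cv2.contourArea)
def rect(C,c,z):
    P=ray(C,c.reshape(-1,2),z)[:,:2]; r=cv2.minAreaRect((P*1000).astype(np.float32)); return r,P
def sil(C,pieces,pose,shape=(400,640),S=4):
    x,y,a=pose; Rm=np.array([[np.cos(a),-np.sin(a)],[np.sin(a),np.cos(a)]])
    m=np.zeros((shape[0]*S,shape[1]*S),np.uint8)
    for poly,z0,z1 in pieces:
        W=np.asarray(poly)@Rm.T+[x,y]; n=len(W)
        lo,hi=[(proj(C,np.c_[W,np.full(n,z)])*S+S/2-.5).round().astype(np.int32) for z in (z0,z1)]
        cv2.fillPoly(m,[lo],1); cv2.fillPoly(m,[hi],1)
        for i in range(n):
            j=(i+1)%n; cv2.fillConvexPoly(m,cv2.convexHull(np.array([lo[i],lo[j],hi[i],hi[j]])),1)
    return m
def fit(views,pieces,p0,S=4):
    """views: [(C,mask)]"""
    ups=[cv2.resize(m.astype(np.uint8),None,fx=S,fy=S,interpolation=cv2.INTER_NEAREST) for _,m in views]
    def f(p):
        e=0
        for (C,_),u in zip(views,ups):
            s=sil(C,pieces,[p[0]/1e3,p[1]/1e3,p[2]/1e2],S=S); e+=1-(s&u).sum()/(s|u).sum()
        return e
    p=np.array([p0[0]*1e3,p0[1]*1e3,p0[2]*1e2])
    for d in (8,3):
        r=minimize(f,p,method="Nelder-Mead",options=dict(initial_simplex=np.vstack([p]+[p+d*np.eye(3)[i] for i in range(3)]),xatol=.05,fatol=1e-5)); p=r.x
    return np.array([p[0]/1e3,p[1]/1e3,p[2]/1e2]),r.fun
def box(a,b,x=0,y=0): return np.array([[x-a/2,y-b/2],[x+a/2,y-b/2],[x+a/2,y+b/2],[x-a/2,y+b/2]])
def fill(c):
    m=np.zeros((400,640),np.uint8); cv2.drawContours(m,[c],-1,1,-1); return m
E
python3 - <<'E'
from h import *
s1,i1=pickle.load(open("w1.pkl","rb"));s2,i2=pickle.load(open("w2.pkl","rb"))
C1,C2=cam("wrist",s1),cam("wrist",s2)
print("cam",C1[2],C2[2])
b=hsvmask(i1,105,130)
c=big(b,(378,140)); r,P=rect(C1,c,.006); print("lid",r)
ap=cv2.approxPolyDP((P*1000).astype(np.float32).reshape(-1,1,2),2,True)[:,0]; print(np.round(ap))
c=big(b,(270,230)); print("stool",rect(C1,c,.034)[0])
p=hsvmask(i2,160,179)|hsvmask(i2,0,2); cp=big(p,(375,110)); r,Pp=rect(C2,cp,.055); print("piano",r)
ap=cv2.approxPolyDP(cp.astype(np.float32),1.5,True)[:,0]; 
for z in (.04,.054,.062): print(z,np.round(ray(C2,ap,z)[:,:2]*1000).tolist())
print(ap.tolist())
E
```

```text
cam [0.4545112  0.33393067 0.4461057 ] [ 0.60657019 -0.09768779  0.44607024]
lid ((470.8306884765625, 416.9909362792969), (149.60113525390625, 110.88280487060547), 2.119781732559204)
[[395. 469.]
 [396. 440.]
 [403. 429.]
 [448. 395.]
 [463. 381.]
 [469. 366.]
 [473. 363.]
 [537. 365.]
 [544. 372.]
 [546. 416.]
 [543. 474.]]
stool ((615.870849609375, 251.5999298095703), (49.495018005371094, 37.5409049987793), 81.1889877319336)
piano ((609.635009765625, -30.54217529296875), (185.62648010253906, 151.9248046875), 0.11156535148620605)
0.04 [[513.0, 48.0], [513.0, 43.0], [517.0, 40.0], [516.0, -102.0], [514.0, -107.0], [621.0, -106.0], [639.0, -93.0], [677.0, -44.0], [698.0, -35.0], [704.0, -27.0], [705.0, 37.0], [696.0, 48.0], [589.0, 50.0], [582.0, 47.0]]
0.054 [[516.0, 43.0], [516.0, 38.0], [520.0, 35.0], [519.0, -102.0], [517.0, -107.0], [620.0, -105.0], [638.0, -93.0], [675.0, -46.0], [695.0, -37.0], [701.0, -30.0], [701.0, 33.0], [693.0, 43.0], [589.0, 45.0], [583.0, 42.0]]
0.062 [[518.0, 40.0], [518.0, 36.0], [522.0, 32.0], [521.0, -101.0], [519.0, -106.0], [620.0, -105.0], [637.0, -93.0], [674.0, -47.0], [693.0, -38.0], [699.0, -31.0], [699.0, 30.0], [691.0, 40.0], [589.0, 42.0], [583.0, 39.0]]
[[434.0, 47.0], [430.0, 47.0], [427.0, 50.0], [318.0, 50.0], [314.0, 48.0], [316.0, 133.0], [325.0, 146.0], [359.0, 173.0], [365.0, 187.0], [370.0, 191.0], [414.0, 191.0], [422.0, 185.0], [430.0, 108.0], [428.0, 103.0]]
```

```bash
cat > f1.py <<'E'
from h import *
s1,i1=pickle.load(open("w1.pkl","rb"));s2,i2=pickle.load(open("w2.pkl","rb"))
C1,C2=cam("wrist",s1),cam("wrist",s2)
c=big(hsvmask(i1,105,130),(378,140)); P=ray(C1,c.reshape(-1,2),.006)[:,:2]*1e3
def inlid(P,a): return P@np.array([[np.cos(a),-np.sin(a)],[np.sin(a),np.cos(a)]])
best=min(np.radians(np.arange(-92,-84,.1)),key=lambda a:np.prod(np.ptp(inlid(P,a),axis=0)))
Q=inlid(P,best); lo,hi=Q.min(0),Q.max(0); print("yaw",np.degrees(best),"size",hi-lo)
Qn=(Q-(lo+hi)/2)/(hi-lo)*[112,150]+[36,0]  # piano frame: x -20..92
poly=cv2.approxPolyDP(Qn.astype(np.float32).reshape(-1,1,2),.8,True)[:,0]; np.save("lidpoly.npy",poly/1e3); print(np.round(poly).tolist())
cen=(lo+hi)/2+[10-20,12]; # bar: piano frame (26,12); centre of bbox (36,0)
a=best; print("lid_c pred",(np.array([[np.cos(a),-np.sin(a)],[np.sin(a),np.cos(a)]])@cen if 0 else None))
off=np.array([26-36,12-0]); cc=(lo+hi)/2+off
Rm=np.array([[np.cos(a),-np.sin(a)],[np.sin(a),np.cos(a)]]); print("lid_c",Rm@cc)
w=hsvmask(i1,8,25,40,90); w[:, :360]=0; w[:,410:]=0; w[:130]=0; w[155:]=0
print("bar top",rect(C1,big(w),.032)[0])
p=hsvmask(i2,160,179)|hsvmask(i2,0,2); m=fill(big(p,(375,110)))
lp=np.load("lidpoly.npy")
pieces=[(box(.072,.150,-.056,0),.03,.04),(box(.072,.0025,-.056,.07375),.03,.054),(box(.072,.0025,-.056,-.07375),.03,.054),(lp,.03,.062)]
pp,e=fit([(C2,m)],pieces,(.61,-.03,0.0)); print("piano w2",pp,np.degrees(pp[2]),e)
p1=hsvmask(i1,160,179)|hsvmask(i1,0,2); m1=fill(big(p1,(75,220)))
q,e=fit([(C1,m1)],pieces,pp); print("piano w1",q,np.degrees(q[2]),e)
q,e=fit([(C2,m),(C1,m1)],pieces,pp); print("both",q,e)
E
python3 f1.py
```

```text
yaw -87.90000000000023 size [110.88775323 149.60133334]
[[-19.0, -74.0], [1.0, -75.0], [3.0, -74.0], [10.0, -74.0], [22.0, -68.0], [36.0, -52.0], [42.0, -42.0], [46.0, -38.0], [48.0, -34.0], [57.0, -25.0], [57.0, -23.0], [72.0, -9.0], [87.0, -4.0], [88.0, -3.0], [91.0, 0.0], [92.0, 52.0], [90.0, 54.0], [91.0, 65.0], [85.0, 71.0], [81.0, 73.0], [40.0, 75.0], [38.0, 73.0], [2.0, 75.0], [0.0, 73.0], [-19.0, 74.0], [-18.0, 68.0], [-20.0, 66.0], [-19.0, 27.0], [-20.0, 26.0], [-18.0, -13.0], [-20.0, -14.0], [-18.0, -50.0], [-20.0, -51.0]]
lid_c pred None
lid_c [482.44372747 427.4438942 ]
bar top ((482.1369934082031, 426.50262451171875), (14.211478233337402, 41.561988830566406), 2.209395408630371)
piano w2 [ 0.60797273 -0.03176614 -0.0065013 ] -0.37249722976336835 0.011696257454863468
piano w1 [ 0.60805654 -0.03149761 -0.00756139] -0.4332357716515583 0.03421341150673585
both [ 0.60797186 -0.03172062 -0.00634963] 0.04637286202708335
```

Call:
play_rows:
  linear:
    - [-0.003,-0.034,-0.025]
    - [-0.003,-0.034,-0.025]
    - [-0.003,-0.034,-0.025]
    - [-0.003,-0.034,-0.025]
    - [0,0,0]
    - [0,0,0]
  turn: [0,0,0,0,0,0]

```text
time: 5.0
tool_pos: [0.6604, -0.2338, 0.2041]
tool_rot: [0.0, 0.002, 1.0, 0.0]
contact_force: [-0.0, 0.2, -0.5]
gripper_width: 1.002
grasp_force: 0.0
```

```bash
python3 - <<'E'
from h import *
st=state(); im=grab_frame("wrist"); pickle.dump((st,im),open("w3.pkl","wb"))
C=cam("wrist",st); print(st["tool_pos"],st["time"])
r=trace("wrist","movement_c")[0]; print(r["p"],r["location"],r["region"].sum())
m=r["region"]; c=big(m)
for z in (.0,.012,.018): print(z,rect(C,c,z)[0])
q,e=fit([(C,m)],[(box(.05,.042),0,.012)],(.619,-.237,.25)); print(q,np.degrees(q[2]),e)
x,y=map(int,r["location"]); cr=cv2.resize(im[max(0,y-60):y+60,x-80:x+80],None,fx=5,fy=5,interpolation=cv2.INTER_CUBIC)
o=sil(C,[(box(.05,.042),0,.012)],q,S=1); cs=cv2.findContours(o,0,1)[0][0]
cv2.polylines(cr,[((cs-[x-80,max(0,y-60)])*5+2).astype(np.int32)],True,(255,0,0),1); save("mv",cr)
E
```

```text
[ 0.66042327 -0.23377735  0.20413341] 5.0
0.64 [316.6, 141.7] 1524
0.0 ((620.4376831054688, -238.93460083007812), (43.532108306884766, 51.675167083740234), 13.713362693786621)
0.012 ((619.5556640625, -238.7395477294922), (42.02659606933594, 49.888057708740234), 13.713418006896973)
0.018 ((619.11474609375, -238.6420135498047), (41.273860931396484, 48.994503021240234), 13.713333129882812)
[ 0.62128935 -0.23790509  0.31974537] 18.320060241069594 0.25342872099110103
```

View pics/mv.png

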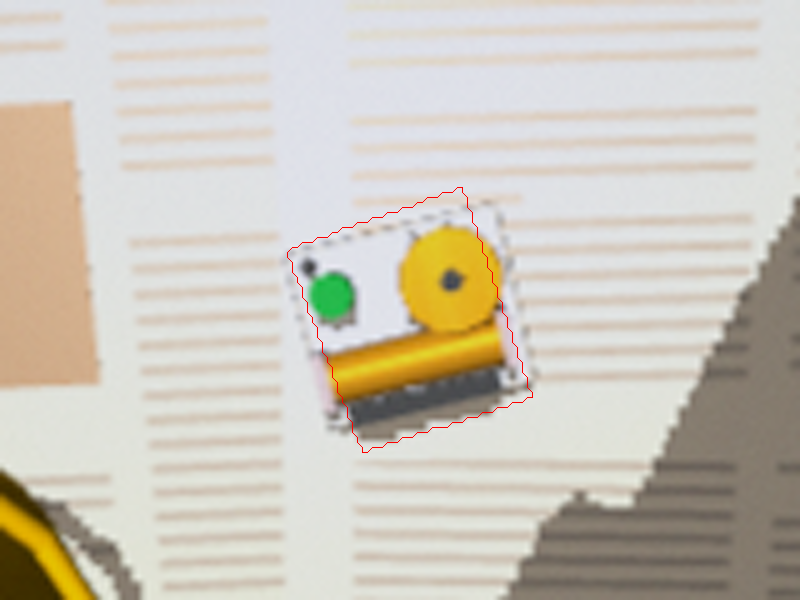

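The rotated crop shows the movement's brass drum at (450,280) and its 42 mm direction at about 13.7° from world x. The rectangle at z = 12 mm measures 42 x 50 mm, so I take its centre as (0.6196, -0.2387).

Call:
play_rows:
  linear:
    - [-0.0051,-0.0006,-0.014]
    - [-0.0051,-0.0006,-0.014]
    - [-0.0051,-0.0006,-0.014]
    - [-0.0051,-0.0006,-0.014]
    - [-0.0051,-0.0006,-0.014]
    - [-0.0051,-0.0006,-0.014]
    - [-0.0051,-0.0006,-0.014]
    - [-0.0051,-0.0006,-0.014]
  turn: [-9.5,-9.5,-9.5,-9.5,-9.5,-9.5,-9.5,-9.5]
  hand: 0.066

```text
time: 6.1
tool_pos: [0.6202, -0.2386, 0.0926]
tool_rot: [0.001, 0.619, 0.785, 0.0]
contact_force: [0.4, 0.4, 0.1]
gripper_width: 0.77
grasp_force: 0.0
```

Call:
play_rows:
  linear:
    - [0,0,-0.025]
    - [0,0,-0.025]
    - [0,0,-0.02]
    - [0,0,-0.01]
    - [0,0,-0.006]
    - [0,0,0]
    - [0,0,0]
  turn: [0,0,0,0,0,0,0]

```text
time: 6.98
tool_pos: [0.6198, -0.2399, 0.0063]
tool_rot: [0.001, 0.618, 0.786, 0.0]
contact_force: [0.4, 0.4, 0.6]
gripper_width: 0.779
grasp_force: 0.0
```

Call:
play_rows:
  linear:
    - [0,0.001,-0.0035]
    - [0,0,0]
    - [0,0,0]
    - [0,0,0]
    - [0,0,0]
    - [0,0,0]
  turn: [0,0,0,0,0,0]
  hand: 0.03

```text
time: 7.72
tool_pos: [0.6196, -0.2387, 0.0023]
tool_rot: [0.0, 0.618, 0.786, 0.0]
contact_force: [0.1, 0.3, 3.6]
gripper_width: 0.467
grasp_force: 61.5
```

Call:
play_rows:
  linear:
    - [0,0,0.005]
    - [0,0,0.015]
    - [0,0,0.03]
    - [0,0,0.03]
    - [0,0,0.03]
    - [0,0,0.01]
    - [0,0,0]
  turn: [0,0,0,0,0,0,0]

```text
time: 8.6
tool_pos: [0.6194, -0.2386, 0.1224]
tool_rot: [0.001, 0.618, 0.786, 0.0]
contact_force: [0.1, 0.1, -1.5]
gripper_width: 0.467
grasp_force: 60.9
```

Call:
play_rows:
  linear:
    - [0.0023,0.0277,0]
    - [0.0023,0.0277,0]
    - [0.0023,0.0277,0]
    - [0.0023,0.0277,0]
    - [0.0023,0.0277,0]
    - [0.0023,0.0277,0]
    - [0.0023,0.0277,0]
    - [0.0023,0.0277,0]
  turn: [9.5,9.5,9.5,9.5,9.5,9.5,9.5,9.4]

```text
time: 9.6
tool_pos: [0.6362, -0.0158, 0.1193]
tool_rot: [-0.002, 0.001, 1.0, 0.0]
contact_force: [0.2, -0.4, -0.4]
gripper_width: 0.47
grasp_force: 60.9
```

Call:
play_rows:
  linear:
    - [0,0,0]
    - [0,0,0]
    - [0,0,0]
  turn: [0,0,0]

```text
time: 9.98
tool_pos: [0.6372, -0.0178, 0.1212]
tool_rot: [-0.001, 0.005, 1.0, -0.0]
contact_force: [-0.8, 0.3, -0.7]
gripper_width: 0.466
grasp_force: 60.9
```

```bash
python3 - <<'E'
from h import *
st=state(); im=grab_frame("wrist"); a=im; b=grab_frame("scene"); c=grab_frame("side")
x=cv2.resize(b[150:250,250:410],None,fx=2.5,fy=2.5); y=cv2.resize(c[150:250,240:400],None,fx=2.5,fy=2.5)
save("m2",np.vstack([cv2.resize(a[60:300,120:520],(800,350))[:, :],np.hstack([x,y])]))
print(st["tool_pos"],st["contact_force"])
E
```

```text
[ 0.63722741 -0.01781842  0.12115955] [-0.83267316  0.25643341 -0.6632948 ]
```

View pics/m2.png

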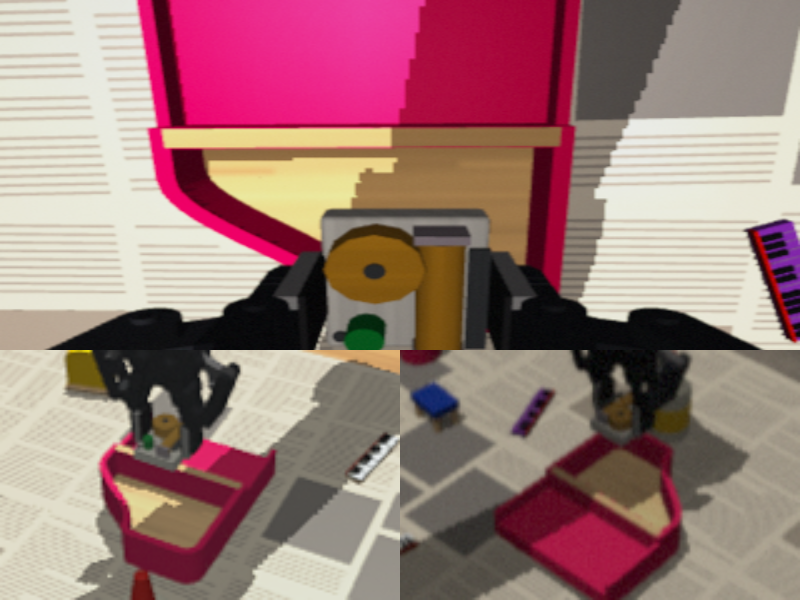

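The movement hangs level and square above the bay. I lower it now.

Call:
play_rows:
  linear:
    - [0.001,0.001,-0.025]
    - [0,0,-0.025]
    - [0,0,-0.02]
    - [0,0,-0.01]
    - [0,0,-0.004]
    - [0,0,0]
    - [0,0,0]
  turn: [0,0,0,0,0,0,0]

```text
time: 11.0
tool_pos: [0.6394, -0.016, 0.0389]
tool_rot: [0.001, 0.004, 1.0, -0.0]
contact_force: [0.3, 0.7, -1.2]
gripper_width: 0.466
grasp_force: 60.9
```

Call:
play_rows:
  linear:
    - [0,0,-0.002]
    - [0,0,0]
    - [0,0,0]
  turn: [0,0,0]

```text
time: 11.38
tool_pos: [0.6386, -0.0159, 0.0359]
tool_rot: [0.0, 0.004, 1.0, 0.0]
contact_force: [-1.3, -0.4, -1.1]
gripper_width: 0.468
grasp_force: 60.9
```

Call:
play_rows:
  linear:
    - [0,0,-0.0015]
    - [0,0,0]
    - [0,0,0]
  turn: [0,0,0]

```text
time: 11.75
tool_pos: [0.6385, -0.0159, 0.0342]
tool_rot: [-0.0, 0.004, 1.0, -0.0]
contact_force: [0.1, 0.3, -2.1]
gripper_width: 0.468
grasp_force: 60.9
```

Call:
play_rows:
  linear:
    - [0,0,-0.001]
    - [0,0,0]
    - [0,0,0]
  turn: [0,0,0]

```text
time: 12.12
tool_pos: [0.6386, -0.0159, 0.0333]
tool_rot: [-0.0, 0.004, 1.0, -0.0]
contact_force: [-0.6, -0.6, -2.0]
gripper_width: 0.472
grasp_force: 60.9
```

Call:
play_rows:
  linear:
    - [0,0,-0.001]
    - [0,0,0]
    - [0,0,0]
  turn: [0,0,0]

```text
time: 12.5
tool_pos: [0.6386, -0.0159, 0.0324]
tool_rot: [0.0, 0.004, 1.0, -0.0]
contact_force: [-0.0, 0.3, -1.0]
gripper_width: 0.468
grasp_force: 61.0
```

Call:
play_rows:
  linear:
    - [0,0,-0.0007]
    - [0,0,0]
    - [0,0,0]
  turn: [0,0,0]

```text
time: 12.88
tool_pos: [0.6387, -0.0159, 0.0323]
tool_rot: [0.0, 0.004, 1.0, -0.0]
contact_force: [-3.8, 0.9, 5.4]
gripper_width: 0.469
grasp_force: 61.6
```

Call:
play_rows:
  linear:
    - [0,0,-0.0007]
    - [0,0,0]
    - [0,0,0]
  turn: [0,0,0]

```text
time: 13.25
tool_pos: [0.6387, -0.0159, 0.0323]
tool_rot: [-0.0, 0.004, 1.0, -0.0]
contact_force: [-6.1, 1.0, 8.2]
gripper_width: 0.472
grasp_force: 62.0
```

Call:
play_rows:
  linear:
    - [0,0,0.001]
    - [0,0,0]
  turn: [0,0]

```text
time: 13.5
tool_pos: [0.6387, -0.0159, 0.0323]
tool_rot: [0.0, 0.004, 1.0, -0.0]
contact_force: [-3.6, 0.7, 5.4]
gripper_width: 0.472
grasp_force: 61.6
```

Call:
play_rows:
  linear:
    - [0,0,0]
    - [0,0,0]
    - [0,0,0]
    - [0,0,0]
  turn: [0,0,0,0]
  hand: 0.048

```text
time: 14.0
tool_pos: [0.6385, -0.0159, 0.0317]
tool_rot: [-0.0, 0.004, 1.0, -0.0]
contact_force: [0.8, -0.2, -0.6]
gripper_width: 0.558
grasp_force: 0.0
```

Call:
play_rows:
  linear:
    - [0,0,0.008]
    - [0,0,0.02]
    - [0,0,0.04]
    - [0,0,0.05]
    - [0.02,-0.04,0.05]
    - [0.02,-0.04,0.01]
    - [0,0,0]
    - [0,0,0]
  turn: [0,0,0,0,0,0,0,0]

```text
time: 15.0
tool_pos: [0.6769, -0.0929, 0.207]
tool_rot: [0.0, 0.004, 1.0, 0.0]
contact_force: [0.2, -0.1, 0.4]
gripper_width: 0.56
grasp_force: 0.0
```

```bash
cat > pf.py <<'E'
from h import *
lp=np.load("lidpoly.npy")
PIECES=[(box(.072,.150,-.056,0),.03,.04),(box(.072,.0025,-.056,.07375),.03,.054),(box(.072,.0025,-.056,-.07375),.03,.054),(lp,.03,.062)]
def pianofit(C,im,p0=(.608,-.0317,-.0065)):
    p=hsvmask(im,160,179)|hsvmask(im,0,2); m=fill(big(p,proj(C,[[p0[0],p0[1],.05]])[0]))
    return fit([(C,m)],PIECES,p0)
E
python3 - <<'E'
from pf import *
st=state(); im=grab_frame("wrist"); pickle.dump((st,im),open("w4.pkl","wb"))
C=cam("wrist",st); print(st["tool_pos"])
q,e=pianofit(C,im); print(q,np.degrees(q[2]),e)
r=trace("wrist","movement_c")
if r:
    r=r[0]; print(r["p"],r["location"],rect(C,big(r["region"]),.042)[0])
save("m4",im)
E
```

```text
[ 0.67690791 -0.09288623  0.20697182]
[ 0.60837539 -0.03199884 -0.00375929] -0.21539148662034088 0.011394638550461966
```

View pics/m4.png

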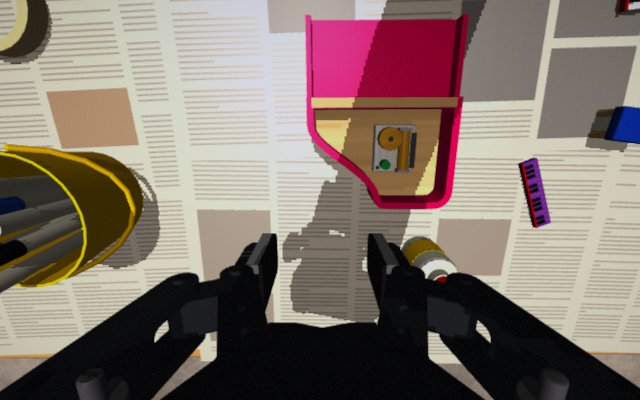

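The movement stands square in the bay, at about (395,148), and the piano hasn't moved. Next is the lid.

Call:
play_rows:
  linear:
    - [-0.0145,0.06,0]
    - [-0.0145,0.06,0]
    - [-0.0145,0.06,0]
    - [-0.0145,0.06,0]
    - [-0.0145,0.06,0]
    - [-0.0145,0.06,0]
    - [-0.0145,0.06,0]
    - [-0.0145,0.06,0]
  turn: [0,0,0,0,0,0,0,0]

```text
time: 16.1
tool_pos: [0.5591, 0.3893, 0.206]
tool_rot: [-0.0, 0.003, 1.0, -0.0]
contact_force: [1.3, 0.2, -0.3]
gripper_width: 0.565
grasp_force: 0.0
```

Call:
play_rows:
  linear:
    - [0,0.033,0]
    - [0,0,0]
    - [0,0,0]
  turn: [0,0,0]

```text
time: 16.48
tool_pos: [0.5604, 0.4195, 0.2059]
tool_rot: [-0.001, 0.003, 1.0, -0.001]
contact_force: [1.2, 0.4, -0.2]
gripper_width: 0.564
grasp_force: 0.0
```

```bash
cat > lf.py <<'E'
from h import *
st=state(); im=grab_frame("wrist"); pickle.dump((st,im),open("w5.pkl","wb"))
C=cam("wrist",st); print(st["tool_pos"],st["tool_rot"])
q0=(.4824,.4274,np.radians(-87.9)); lp=np.load("lidpoly.npy")-[.026,.012]
b=hsvmask(im,105,130); m=fill(big(b,proj(C,[[*q0[:2],.006]])[0]))
q,e=fit([(C,m)],[(lp,0,.006),(box(.044,.014),.006,.032)],q0); print("lid",q,np.degrees(q[2]),e)
w=hsvmask(im,8,25,40,90)&cv2.dilate(m,None)*255; print("bar",rect(C,big(w),.032)[0])
for t in ["keyboard_c","stool_c"]:
    for r in trace("wrist",t)[:3]:
        print(t,r["p"],r["location"],r["region"].sum(),rect(C,big(r["region"]),.014 if t[0]=="k" else .034)[0])
E
python3 lf.py
```

```text
[0.56042848 0.41951056 0.20585267] [-5.09846734e-04  3.32076449e-03  9.99994205e-01 -5.50603261e-04]
lid [ 0.48253997  0.42725914 -1.53155495] -87.75163458332996 0.014821200812508817
bar ((482.5243225097656, 427.1172180175781), (13.643074989318848, 41.9245491027832), 2.1637399196624756)
keyboard_c 0.84 [51.9, 54.1] 1938 ((423.74993896484375, 128.59527587890625), (24.600122451782227, 85.8128890991211), 80.27696228027344)
keyboard_c 0.6 [147.4, 58.8] 3814 ((434.65924072265625, 234.94024658203125), (129.16505432128906, 33.846004486083984), 6.220521450042725)
keyboard_c 0.55 [136.5, 271.9] 751 ((681.6577758789062, 174.6158447265625), (61.53833770751953, 24.02540397644043), 21.75493049621582)
stool_c 0.98 [183.5, 227.2] 1526 ((612.9065551757812, 256.51739501953125), (59.427520751953125, 45.5462646484375), 83.10395050048828)
```

Call:
play_rows:
  linear:
    - [-0.0097,0.001,-0.012]
    - [-0.0097,0.001,-0.012]
    - [-0.0097,0.001,-0.012]
    - [-0.0097,0.001,-0.012]
    - [-0.0097,0.001,-0.012]
    - [-0.0097,0.001,-0.012]
    - [-0.0097,0.001,-0.012]
    - [-0.0099,0.0007,-0.012]
  turn: [-10,-10,-10,-10,-10,-10,-10,-10]

```text
time: 17.62
tool_pos: [0.4836, 0.4265, 0.1103]
tool_rot: [0.0, 0.648, 0.761, 0.0]
contact_force: [-0.2, -0.1, 0.6]
gripper_width: 0.564
grasp_force: 0.0
```

Call:
play_rows:
  linear:
    - [0,0,0]
    - [0,0,-0.03]
    - [0,0,-0.03]
    - [0,0,-0.015]
    - [0,0,-0.01]
    - [0,0,0]
    - [0,0,0]
  turn: [-7.4,0,0,0,0,0,0]

```text
time: 18.5
tool_pos: [0.4842, 0.428, 0.0268]
tool_rot: [0.0, 0.694, 0.72, 0.001]
contact_force: [0.0, -0.0, -0.3]
gripper_width: 0.563
grasp_force: 0.0
```

Call:
play_rows:
  linear:
    - [-0.001,-0.0005,-0.008]
    - [0,0,-0.0085]
    - [0,0,0]
    - [0,0,0]
  turn: [0,0,0,0]

```text
time: 19.0
tool_pos: [0.4823, 0.427, 0.0088]
tool_rot: [-0.0, 0.693, 0.72, -0.0]
contact_force: [0.1, -0.4, -0.3]
gripper_width: 0.562
grasp_force: 0.0
```

Call:
play_rows:
  linear:
    - [0,0,0]
    - [0,0,0]
    - [0,0,0]
    - [0,0,0]
    - [0,0,0]
  turn: [0,0,0,0,0]
  hand: 0.0

```text
time: 19.62
tool_pos: [0.4828, 0.4273, 0.0095]
tool_rot: [0.0, 0.694, 0.72, 0.0]
contact_force: [-0.3, 0.2, 4.1]
gripper_width: 0.148
grasp_force: 61.3
```

Call:
play_rows:
  linear:
    - [0,0,0.005]
    - [0,0,0.015]
    - [0,0,0.03]
    - [0,0,0.03]
    - [0,0,0.03]
    - [0,0,0.02]
    - [0,0,0]
  turn: [0,0,0,0,0,0,0]

```text
time: 20.5
tool_pos: [0.4835, 0.4278, 0.1415]
tool_rot: [0.0, 0.694, 0.72, 0.002]
contact_force: [-0.1, -0.1, -1.5]
gripper_width: 0.146
grasp_force: 60.8
```

Call:
play_rows:
  linear:
    - [0.008,-0.03,0]
    - [0.0151,-0.0447,0]
    - [0.0151,-0.0447,0]
    - [0.0151,-0.0447,0]
    - [0.0151,-0.0447,0]
    - [0.0151,-0.0447,0]
    - [0.0151,-0.0447,0]
    - [0.0151,-0.0447,0]
  turn: [8.7,8.7,8.7,8.7,8.7,8.7,8.7,8.7]

```text
time: 21.5
tool_pos: [0.5953, 0.0826, 0.137]
tool_rot: [-0.002, 0.156, 0.988, -0.0]
contact_force: [-0.0, 0.2, -0.7]
gripper_width: 0.145
grasp_force: 60.8
```

Call:
play_rows:
  linear:
    - [0.0151,-0.0447,0]
    - [0.0151,-0.0447,0]
    - [0.0075,-0.015,0]
    - [0,0,0]
    - [0,0,0]
  turn: [8.7,8.7,0.5,0,0]

```text
time: 22.12
tool_pos: [0.6331, -0.0189, 0.1382]
tool_rot: [-0.001, 0.003, 1.0, 0.0]
contact_force: [0.8, 0.4, -1.3]
gripper_width: 0.148
grasp_force: 60.8
```

```bash
python3 - <<'E'
from pf import *
st=state(); im=grab_frame("wrist"); pickle.dump((st,im),open("w6.pkl","wb"))
C=cam("wrist",st); print(st["tool_pos"],st["tool_rot"])
q=st["tool_rot"]; print("yaw",2*np.degrees(np.arctan2(q[2],q[1]))-90)
b=hsvmask(im,105,130); c=big(b); print(cv2.boundingRect(c))
# front edge of lid (image top): fit line at lid underside/top height
z=st["tool_pos"][2]-.0095+.006
P=ray(C,c.reshape(-1,2),z)[:,:2]*1e3; print(P.min(0),P.max(0))
px=c.reshape(-1,2); top=[(u,px[px[:,0]==u,1].min()) for u in range(px[:,0].min()+12,px[:,0].max()-12)]
Q=ray(C,top,z)[:,:2]*1e3; k=np.polyfit(Q[:,1],Q[:,0],1); print("front edge x at y=-20:",np.polyval(k,-20),"angle",np.degrees(np.arctan(k[0])))
save("m6",im)
E
```

```text
[ 0.63309132 -0.01891301  0.13819009] [-7.81577923e-04  2.56087149e-03  9.99996338e-01  3.93394126e-04]
yaw 89.70654531084355
(154, 162, 290, 116)
[ 586.96663944 -105.44840399] [653.94805382  44.48331076]
front edge x at y=-20: 587.4742465360675 angle 0.35130461588929945
```

View pics/m6.png

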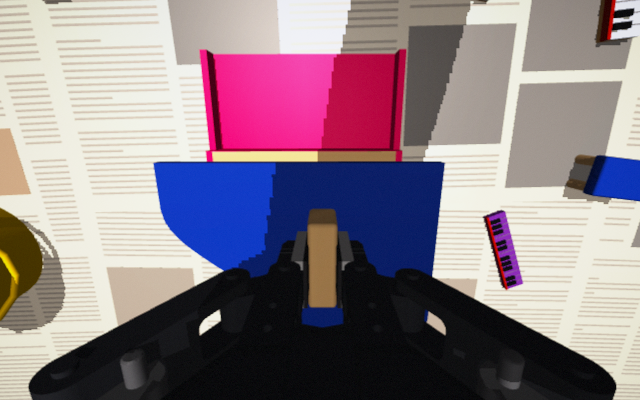

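The lid hangs square: its front edge lies at row 162 and its yaw is -0.35°, matching the piano. I lower it.

Call:
play_rows:
  linear:
    - [0,0,-0.02]
    - [0,0,-0.02]
    - [0,0,-0.014]
    - [0,0,-0.006]
    - [0,0,0]
    - [0,0,0]
    - [0,0,0]
  turn: [0,0,0,0,0,0,0]

```text
time: 23.05
tool_pos: [0.6345, -0.0204, 0.08]
tool_rot: [0.001, 0.003, 1.0, -0.0]
contact_force: [0.4, -0.1, -0.4]
gripper_width: 0.149
grasp_force: 60.8
```

```bash
python3 - <<'E'
from pf import *
st=state(); im=grab_frame("wrist"); C=cam("wrist",st); q=st["tool_rot"]; print(st["tool_pos"],"yaw",2*np.degrees(np.arctan2(q[2],q[1]))-90)
c=big(hsvmask(im,105,130)); z=st["tool_pos"][2]-.0095+.006
P=ray(C,c.reshape(-1,2),z)[:,:2]*1e3; print("lid y",P[:,1].min(),P[:,1].max())
px=c.reshape(-1,2); top=[(u,px[px[:,0]==u,1].min()) for u in range(px[:,0].min()+12,px[:,0].max()-12)]
Q=ray(C,top,z)[:,:2]*1e3; k=np.polyfit(Q[:,1],Q[:,0],1); print("lid front x at y=-20:",np.polyval(k,-20),"angle",np.degrees(np.arctan(k[0])))
# piano arms: pink outer columns in key bed rows; bed front edge
p=(hsvmask(im,160,179)|hsvmask(im,0,2)); c=big(p,(310,100)).reshape(-1,2); print(c.min(0),c.max(0))
A=ray(C,c,.054)[:,:2]*1e3; print("arms y (z54)",A[:,1].min(),A[:,1].max())
n=proj(C,[[.516,-.032,.04]])[0]; v0=np.where(p[:,int(n[0])])[0].min(); print("bed front x",ray(C,[n[0],v0-.5],.04))
E
```

```text
[ 0.63445507 -0.02040297  0.07996522] yaw 89.67830562838219
lid y -106.94255720078795 43.05937819565219
lid front x at y=-20: 588.8389323501559 angle 0.37182707810682414
[155  17] [441 161]
arms y (z54) -111.75599779872829 45.99742759877162
bed front x [[ 0.51619896 -0.03200531  0.04      ]]
```

Call:
play_rows:
  linear:
    - [-0.0005,0,-0.004]
    - [0,0,-0.003]
    - [0,0,0]
    - [0,0,0]
  turn: [0,0,0,0]

```text
time: 23.6
tool_pos: [0.6332, -0.0203, 0.0718]
tool_rot: [-0.0, 0.003, 1.0, 0.0]
contact_force: [0.1, 0.2, -1.0]
gripper_width: 0.149
grasp_force: 60.9
```

Call:
play_rows:
  linear:
    - [0,0,-0.0008]
    - [0,0,0]
    - [0,0,0]
  turn: [0,0,0]

```text
time: 23.98
tool_pos: [0.6333, -0.0203, 0.0715]
tool_rot: [0.0, 0.003, 1.0, -0.0]
contact_force: [-1.4, 0.3, 2.1]
gripper_width: 0.15
grasp_force: 61.2
```

Call:
play_rows:
  linear:
    - [0,0,-0.0008]
    - [0,0,0]
    - [0,0,0]
  turn: [0,0,0]

```text
time: 24.35
tool_pos: [0.6334, -0.0203, 0.0714]
tool_rot: [-0.0, 0.003, 1.0, -0.0]
contact_force: [-3.6, 0.3, 4.8]
gripper_width: 0.148
grasp_force: 61.9
```

Call:
play_rows:
  linear:
    - [0,0,0.001]
    - [0,0,0]
  turn: [0,0]

```text
time: 24.6
tool_pos: [0.6334, -0.0203, 0.0715]
tool_rot: [0.0, 0.003, 1.0, -0.0]
contact_force: [-1.2, 0.6, 2.2]
gripper_width: 0.153
grasp_force: 61.1
```

Call:
play_rows:
  linear:
    - [0,0,0]
    - [0,0,0]
    - [0,0,0]
    - [0,0,0]
  turn: [0,0,0,0]
  hand: 0.045

```text
time: 25.1
tool_pos: [0.6333, -0.0203, 0.0713]
tool_rot: [-0.0, 0.003, 1.0, -0.0]
contact_force: [-0.6, -0.1, 0.1]
gripper_width: 0.529
grasp_force: 0.0
```

Call:
play_rows:
  linear:
    - [0,0,0.01]
    - [0,0,0.025]
    - [0,0,0.04]
    - [0.01,0.02,0.04]
    - [0.02,0.04,0.02]
    - [0.01,0.02,0]
    - [0,0,0]
    - [0,0,0]
  turn: [0,0,0,0,0,0,0,0]

```text
time: 26.1
tool_pos: [0.6722, 0.0591, 0.2044]
tool_rot: [-0.002, 0.003, 1.0, -0.0]
contact_force: [-0.5, 0.0, -0.8]
gripper_width: 0.526
grasp_force: 0.0
```

```bash
python3 - <<'E'
from pf import *
st=state(); im=grab_frame("wrist"); pickle.dump((st,im),open("w7.pkl","wb"))
C=cam("wrist",st); print(st["tool_pos"])
p=hsvmask(im,160,179)|hsvmask(im,0,2); b=hsvmask(im,105,130)
bm=fill(big(b,proj(C,[[.634,-.02,.068]])[0]))
q,e=fit([(C,bm)],[(np.load("lidpoly.npy"),.062,.068),(box(.044,.014,.026,.012),.068,.094)],(.608,-.032,-.006)); print("lid as piano",q,np.degrees(q[2]),e)
m=fill(big(p|bm*255,proj(C,[[.608,-.032,.05]])[0]))
q,e=fit([(C,m)],PIECES+[(np.load("lidpoly.npy"),.062,.068)],(.608,-.032,-.006)); print("piano",q,np.degrees(q[2]),e)
save("m7",im)
for t in ["keyboard_c","stool_c"]:
    for r in trace("wrist",t)[:3]:
        print(t,r["p"],r["location"],r["region"].sum(),rect(C,big(r["region"]),.013 if t[0]=="k" else .034)[0])
E
```

```text
[0.67220695 0.0590545  0.20437358]
lid as piano [ 0.60760598 -0.03162892 -0.00839217] -0.4808357303382383 0.015647357286445396
piano [ 0.60779009 -0.03219872 -0.00619974] -0.3552188160811907 0.01050707552675445
keyboard_c 0.86 [412.8, 197.0] 1154 ((696.8871459960938, 169.05087280273438), (88.25965881347656, 21.70490074157715), 22.018686294555664)
keyboard_c 0.62 [488.1, 5.6] 565 ((493.150634765625, 234.5621337890625), (17.666927337646484, 32.19098663330078), 6.036160469055176)
keyboard_c 0.25 [300.2, 272.3] 2266 ((802.357177734375, 28.85926055908203), (55.97906494140625, 106.3134536743164), 83.8712387084961)
stool_c 0.85 [497.3, 128.5] 1897 ((616.320068359375, 243.92396545410156), (65.09156799316406, 36.35694122314453), 83.2805404663086)
```

View pics/m7.png

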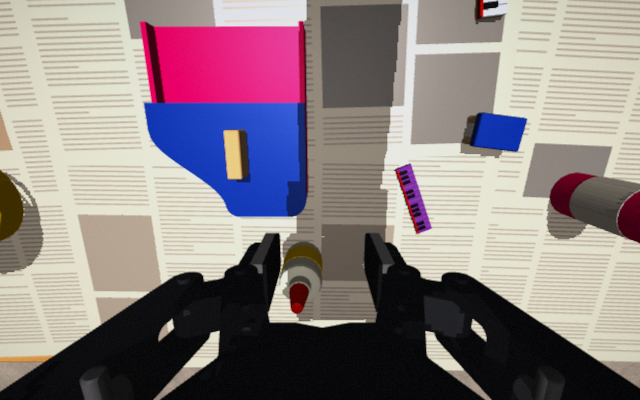

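The lid is flush on the rim, its grip bar at (235,155). Next is the keyboard.

Call:
play_rows:
  linear:
    - [-0.0215,0.022,0]
    - [-0.0215,0.022,0]
    - [-0.0215,0.022,0]
    - [-0.0215,0.022,0]
    - [-0.0215,0.022,0]
    - [-0.0215,0.022,0]
    - [-0.0215,0.022,-0.01]
    - [-0.0215,0.022,-0.01]
  turn: [0,0,0,0,0,0,0,0]

```text
time: 27.25
tool_pos: [0.5006, 0.2356, 0.1861]
tool_rot: [0.0, 0.003, 1.0, -0.0]
contact_force: [1.3, 0.6, -0.5]
gripper_width: 0.527
grasp_force: 0.0
```

Call:
play_rows:
  linear:
    - [0,0,0]
    - [0,0,0]
  turn: [0,0]

```text
time: 27.5
tool_pos: [0.5018, 0.235, 0.1867]
tool_rot: [0.0, 0.003, 1.0, -0.0]
contact_force: [0.5, -0.0, 0.3]
gripper_width: 0.524
grasp_force: 0.0
```

```bash
python3 - <<'E'
from h import *
st=state(); im=grab_frame("wrist"); pickle.dump((st,im),open("w8.pkl","wb"))
C=cam("wrist",st); print(st["tool_pos"])
for r in trace("wrist","keyboard_c")[:3]:
    print(r["p"],r["location"],r["region"].sum(),rect(C,big(r["region"]),.012)[0])
    if abs(ray(C,r["location"],.01)[0,1]-.234)<.03: K=r
q0=(.434,.234,np.radians(-84)); pc=[(box(.028,.130),0,.011),(box(.016,.130,.006),.011,.014)]
q,e=fit([(C,K["region"])],pc,q0); print("kb",q,np.degrees(q[2]),e)
x,y=map(int,K["location"]); x0,y0=max(0,x-90),max(0,y-65); cr=cv2.resize(im[y0:y0+130,x0:x0+180],None,fx=4,fy=4)
cs=cv2.findContours(sil(C,pc,q,S=1),0,1)[0][0]; cv2.polylines(cr,[((cs-[x0,y0])*4+2).astype(np.int32)],True,(0,255,0),1); save("kb",cr)
E
```

```text
[0.50180817 0.23504231 0.18665173]
0.95 [316.3, 113.3] 3217 ((433.6033935546875, 231.17172241210938), (131.13357543945312, 28.002452850341797), 5.98276424407959)
0.93 [216.7, 107.3] 1682 ((422.74920654296875, 123.02952575683594), (21.058528900146484, 87.59981536865234), 80.26747131347656)
0.67 [272.9, 313.9] 175 ((674.6470336914062, 168.9645233154297), (30.352066040039062, 15.199716567993164), 20.916946411132812)
kb [ 0.43351007  0.23126685 -1.46754164] -84.08394206705744 0.04674845940461336
```

View pics/kb.png

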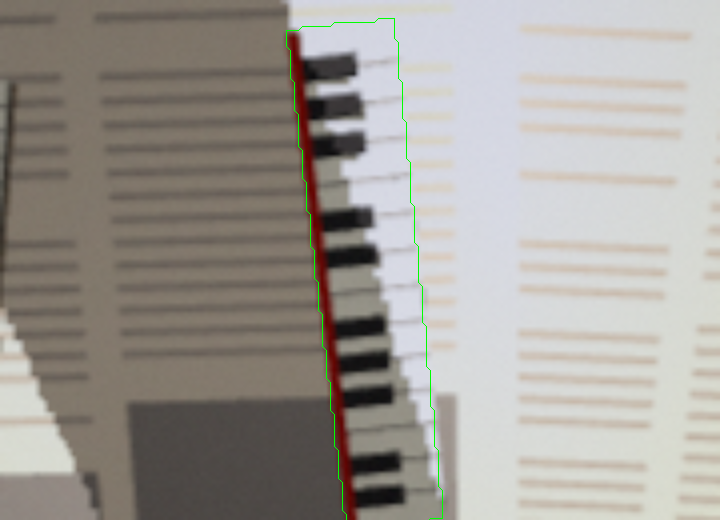

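The strip measures 131 x 28 mm with the red line on its -y side, so it is the right keyboard. The shorter strip, 88 x 21 mm, is the look-alike. I grasp the long one.

Call:
play_rows:
  linear:
    - [-0.0085,-0.0005,-0.005]
    - [-0.0085,-0.0005,-0.005]
    - [-0.0085,-0.0005,-0.005]
    - [-0.0085,-0.0005,-0.005]
    - [-0.0085,-0.0005,-0.005]
    - [-0.0085,-0.0005,-0.005]
    - [-0.0085,-0.0005,-0.005]
    - [-0.0085,-0.0002,-0.005]
  turn: [-10.5,-10.5,-10.5,-10.5,-10.5,-10.5,-10.5,-10.5]

```text
time: 28.6
tool_pos: [0.434, 0.2314, 0.1468]
tool_rot: [0.0, 0.674, 0.739, 0.0]
contact_force: [0.9, -0.3, 0.6]
gripper_width: 0.526
grasp_force: 0.0
```

Call:
play_rows:
  linear:
    - [0,0,-0.005]
    - [0,0,-0.005]
    - [0,0,-0.005]
    - [0,0,-0.005]
    - [0,0,-0.005]
    - [0,0,-0.005]
    - [0,0,-0.005]
    - [0,0,-0.005]
  turn: [-10.5,-10.5,-10.5,-10.5,-10.5,-10.5,-10.5,-10.5]

```text
time: 29.6
tool_pos: [0.4343, 0.2315, 0.1068]
tool_rot: [-0.0, 0.995, 0.098, 0.0]
contact_force: [0.6, -0.1, -0.3]
gripper_width: 0.525
grasp_force: 0.0
```

Call:
play_rows:
  linear:
    - [0,0,-0.02]
    - [0,0,-0.03]
    - [0,0,-0.02]
    - [0,0,-0.01]
    - [0,0,0]
    - [0,0,0]
    - [0,0,0]
  turn: [-5.8,0,0,0,0,0,0]

```text
time: 30.48
tool_pos: [0.4342, 0.2323, 0.0275]
tool_rot: [-0.0, 0.999, 0.051, 0.001]
contact_force: [0.6, 0.1, -1.8]
gripper_width: 0.53
grasp_force: 0.0
```

Call:
play_rows:
  linear:
    - [-0.0005,-0.0005,-0.014]
    - [0,0,-0.007]
    - [0,0,-0.0025]
    - [0,0,0]
    - [0,0,0]
  turn: [0,0,0,0,0]

```text
time: 31.1
tool_pos: [0.4331, 0.2316, 0.0031]
tool_rot: [-0.0, 0.999, 0.051, 0.0]
contact_force: [-0.7, 0.4, 0.1]
gripper_width: 0.523
grasp_force: 0.0
```

Call:
play_rows:
  linear:
    - [0,0,0]
    - [0,0,0]
    - [0,0,0]
    - [0,0,0]
    - [0,0,0]
  turn: [0,0,0,0,0]
  hand: 0.01

```text
time: 31.72
tool_pos: [0.4334, 0.2317, 0.0036]
tool_rot: [-0.0, 0.999, 0.051, 0.001]
contact_force: [-0.7, 0.1, 4.9]
gripper_width: 0.304
grasp_force: 59.7
```

Call:
play_rows:
  linear:
    - [0,0,0.005]
    - [0,0,0.015]
    - [0,0,0.03]
    - [0,0,0.03]
    - [0,0,0.03]
    - [0,0,0.01]
    - [0,0,0]
  turn: [0,0,0,0,0,0,0]

```text
time: 32.6
tool_pos: [0.4331, 0.2316, 0.1234]
tool_rot: [-0.0, 0.999, 0.051, 0.001]
contact_force: [-0.4, 0.3, -1.2]
gripper_width: 0.307
grasp_force: 59.1
```

Call:
play_rows:
  linear:
    - [0.0125,-0.0329,0]
    - [0.0125,-0.0329,0]
    - [0.0125,-0.0329,0]
    - [0.0125,-0.0329,0]
    - [0.0125,-0.0329,0]
    - [0.0125,-0.0329,0]
    - [0.0125,-0.0329,0]
    - [0.0121,-0.0329,0]
  turn: [10.5,10.5,10.5,10.5,10.5,10.5,10.5,10.2]

```text
time: 33.6
tool_pos: [0.5315, -0.0326, 0.1207]
tool_rot: [-0.002, 0.708, 0.707, -0.001]
contact_force: [0.5, -0.1, -0.7]
gripper_width: 0.304
grasp_force: 59.1
```

Call:
play_rows:
  linear:
    - [0,0,-0.01]
    - [0,0,-0.01]
    - [0,0,-0.01]
    - [0,0,0]
    - [0,0,0]
  turn: [0,0,0,0,0]

```text
time: 34.22
tool_pos: [0.5324, -0.0312, 0.093]
tool_rot: [0.0, 0.709, 0.705, 0.0]
contact_force: [0.4, 0.0, -0.1]
gripper_width: 0.304
grasp_force: 59.1
```

```bash
python3 - <<'E'
from pf import *
st=state(); im=grab_frame("wrist"); pickle.dump((st,im),open("w9.pkl","wb"))
C=cam("wrist",st); q=st["tool_rot"]; print(st["tool_pos"],"yaw",2*np.degrees(np.arctan2(q[2],q[1]))-90)
save("m9",im)
for r in trace("wrist","keyboard_c")[:2]:
    z=st["tool_pos"][2]-.0036+.012; print(r["p"],r["location"],rect(C,big(r["region"]),z)[0])
E
```

```text
[ 0.53241256 -0.03118896  0.09296842] yaw -0.38355090906705414
0.98 [189.3, 8.5] ((469.3360595703125, 79.6545639038086), (8.420482635498047, 51.52411651611328), 89.57139587402344)
0.71 [323.2, 215.0] ((532.580078125, -19.67145538330078), (110.04248809814453, 28.75649070739746), 89.88640594482422)
```

View pics/m9.png

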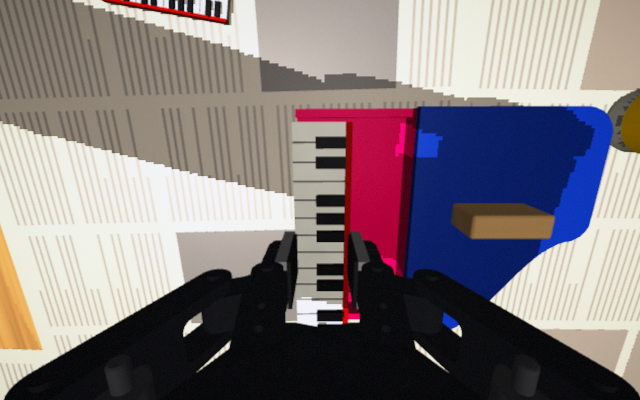

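The keyboard hangs square over the key bed, its red line to the back. I lower it.

Call:
play_rows:
  linear:
    - [0,-0.001,-0.02]
    - [0,0,-0.015]
    - [0,0,-0.008]
    - [0,0,-0.003]
    - [0,0,0]
    - [0,0,0]
  turn: [0,0,0,0,0,0]

```text
time: 35.08
tool_pos: [0.5329, -0.0328, 0.0475]
tool_rot: [0.0, 0.71, 0.705, 0.0]
contact_force: [0.1, -0.5, -1.2]
gripper_width: 0.301
grasp_force: 59.1
```

Call:
play_rows:
  linear:
    - [0,0,-0.0015]
    - [0,0,0]
    - [0,0,0]
  turn: [0,0,0]

```text
time: 35.45
tool_pos: [0.5324, -0.0327, 0.0454]
tool_rot: [0.0, 0.71, 0.705, 0.0]
contact_force: [0.1, 0.0, -0.7]
gripper_width: 0.302
grasp_force: 59.1
```

Call:
play_rows:
  linear:
    - [0,0,-0.0008]
    - [0,0,0]
    - [0,0,0]
  turn: [0,0,0]

```text
time: 35.83
tool_pos: [0.5324, -0.0327, 0.0445]
tool_rot: [-0.0, 0.71, 0.704, -0.0]
contact_force: [0.2, 0.9, -0.9]
gripper_width: 0.307
grasp_force: 59.1
```

Call:
play_rows:
  linear:
    - [0,0,-0.0008]
    - [0,0,0]
    - [0,0,0]
  turn: [0,0,0]

```text
time: 36.2
tool_pos: [0.5324, -0.0327, 0.0438]
tool_rot: [-0.0, 0.71, 0.705, -0.0]
contact_force: [-0.3, 0.1, -0.5]
gripper_width: 0.307
grasp_force: 59.1
```

Call:
play_rows:
  linear:
    - [0,0,-0.0006]
    - [0,0,0]
    - [0,0,0]
  turn: [0,0,0]

```text
time: 36.58
tool_pos: [0.5325, -0.0327, 0.0435]
tool_rot: [0.0, 0.71, 0.705, -0.0]
contact_force: [-2.0, 0.4, 2.0]
gripper_width: 0.3
grasp_force: 59.6
```

Call:
play_rows:
  linear:
    - [0,0,0.0005]
    - [0,0,0]
  turn: [0,0]

```text
time: 36.83
tool_pos: [0.5325, -0.0327, 0.0436]
tool_rot: [0.0, 0.71, 0.705, 0.0]
contact_force: [-0.1, 0.7, 1.2]
gripper_width: 0.309
grasp_force: 59.3
```

Call:
play_rows:
  linear:
    - [0,0,0]
    - [0,0,0]
    - [0,0,0]
    - [0,0,0]
  turn: [0,0,0,0]
  hand: 0.04

```text
time: 37.33
tool_pos: [0.5324, -0.0327, 0.0437]
tool_rot: [-0.0, 0.71, 0.705, -0.0]
contact_force: [-0.0, -0.0, -0.2]
gripper_width: 0.472
grasp_force: 0.0
```

Call:
play_rows:
  linear:
    - [0,0,0.01]
    - [0,0,0.025]
    - [0,0,0.04]
    - [0,-0.01,0.04]
    - [0,-0.03,0.02]
    - [0,-0.04,0]
    - [0,0,0]
    - [0,0,0]
  turn: [0,0,0,0,0,0,0,0]

```text
time: 38.33
tool_pos: [0.5323, -0.1124, 0.1788]
tool_rot: [-0.0, 0.71, 0.704, 0.0]
contact_force: [-0.4, 0.2, 0.8]
gripper_width: 0.47
grasp_force: 0.0
```

```bash
python3 - <<'E'
from pf import *
st=state(); im=grab_frame("wrist"); pickle.dump((st,im),open("w10.pkl","wb"))
C=cam("wrist",st); q=st["tool_rot"]; print(st["tool_pos"],"yaw",2*np.degrees(np.arctan2(q[2],q[1]))-90)
for r in trace("wrist","keyboard_c")[:3]: 
    print(r["p"],r["location"],rect(C,big(r["region"]),.052)[0])
    if abs(ray(C,r["location"],.05)[0,1]+.03)<.05: K=r["region"]
pc=[(box(.028,.130),.04,.051),(box(.016,.130,.006),.051,.054)]
qq,e=fit([(C,K)],pc,(.5325,-.032,-.006)); print("kb",qq,np.degrees(qq[2]),e)
lp=np.load("lidpoly.npy"); b=fill(big(hsvmask(im,105,130),proj(C,[[.64,-.02,.068]])[0]))
p=hsvmask(im,160,179)|hsvmask(im,0,2)|b*255|K.astype(np.uint8)*255
m=fill(big(p,proj(C,[[.608,-.032,.05]])[0]))
qq,e=fit([(C,m)],PIECES+[(lp,.062,.068)],(.608,-.032,-.006)); print("piano",qq,np.degrees(qq[2]),e)
qq,e=fit([(C,b)],[(lp,.062,.068),(box(.044,.014,.026,.012),.068,.094)],(.608,-.032,-.006)); print("lid",qq,e)
for r in trace("wrist","desk_c")[:2]: print("desk",r["p"],r["location"],ray(C,r["location"],.02))
save("m10",im)
E
```

```text
[ 0.53227775 -0.11235335  0.17884108] yaw -0.43919683157542977
0.77 [319.5, 94.5] ((532.8524780273438, -30.33856201171875), (129.6474609375, 30.19573402404785), 89.5757064819336)
kb [ 0.53215226 -0.03070748 -0.00322322] -0.18467677010103273 0.03129248210942104
piano [ 0.60824759 -0.03154419  0.00090786] 0.05201647860837363 0.009248779111792782
lid [ 0.60815164 -0.03143652 -0.00444525] 0.014277930467712863
desk 0.44 [236.7, 259.7] [[ 0.43237041 -0.19993764  0.02      ]]
```

View pics/m10.png

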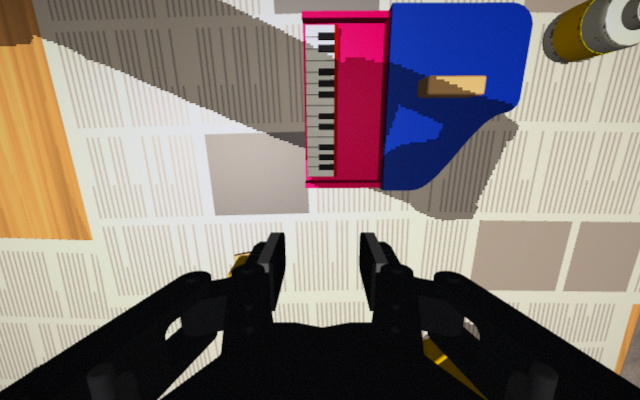

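The keyboard lies between the arms (column 320, rows 25 to 178), with room behind it. Next is the desk.

Call:
play_rows:
  linear:
    - [-0.0243,-0.047,0.006]
    - [-0.0243,-0.047,0.006]
    - [-0.0243,-0.047,0.006]
    - [-0.0243,-0.047,0.006]
    - [0,0,0]
    - [0,0,0]
  turn: [0,0,0,0,0,0]

```text
time: 39.22
tool_pos: [0.4354, -0.2998, 0.2024]
tool_rot: [-0.0, 0.71, 0.705, 0.0]
contact_force: [-0.1, 0.2, 0.1]
gripper_width: 0.47
grasp_force: 0.0
```

```bash
python3 - <<'E'
from h import *
st=state(); im=grab_frame("wrist"); pickle.dump((st,im),open("w11.pkl","wb"))
C=cam("wrist",st); print(st["tool_pos"],C[2])
r=trace("wrist","desk_c")[0]; print(r["p"],r["location"],r["region"].sum(),ray(C,r["location"],.03)); K=r["region"]
pc=[(box(.022,.064),0,.006),(box(.010,.060),.006,.055)]
best=None
for a in range(-90,90,30):
    q,e=fit([(C,K)],pc,(*ray(C,r["location"],.03)[0,:2],np.radians(a)),S=2)
    if best is None or e<best[1]: best=(q,e)
    print(a,np.round(q,4),round(e,3))
q,e=fit([(C,K)],pc,best[0]); print("desk",q,np.degrees(q[2]),e)
ys=hsvmask(im,20,35,150,60)&cv2.dilate(K.astype(np.uint8),np.ones((5,5)))*255
x,y=map(int,r["location"]); x0,y0=max(0,x-80),max(0,y-60); cr=cv2.resize(im[y0:y0+120,x0:x0+160],None,fx=4,fy=4)
for p in ([pc[0]],[(box(.010,.060),.0549,.055)]):
    cs=cv2.findContours(sil(C,p,q,S=1),0,1)[0][0]; cv2.polylines(cr,[((cs-[x0,y0])*4+2).astype(np.int32)],True,(255,0,0),1)
save("dk",cr)
E
```

```text
[ 0.43543996 -0.29983648  0.2023669 ] [ 0.43616502 -0.23417264  0.3453391 ]
0.83 [323.4, 118.9] 1108 [[ 0.43761837 -0.23016201  0.03      ]]
-90 [ 0.4408 -0.2304 -2.9217] 0.084
-60 [ 0.4405 -0.2303  0.215 ] 0.084
-30 [ 0.4407 -0.2303  0.2109] 0.084
0 [ 0.4409 -0.2304  0.2057] 0.083
30 [ 0.4408 -0.2303  0.2214] 0.086
60 [ 0.4409 -0.2304  0.2225] 0.086
desk [ 0.44078123 -0.23004795  0.21449873] 12.289872165134698 0.08000419419104543
```

View pics/dk.png

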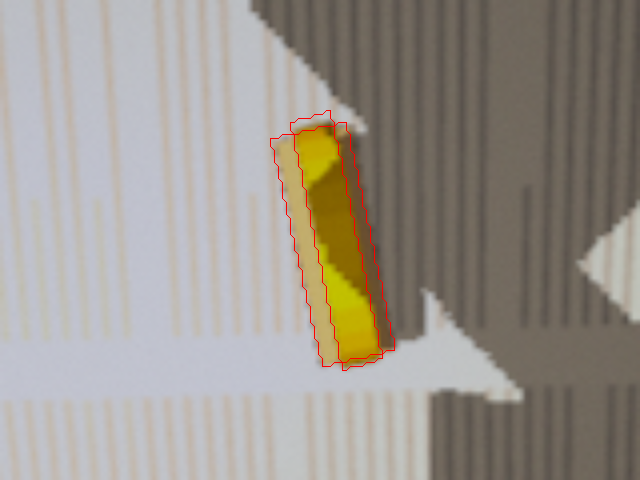

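The desk fit, with the panel's top and foot outlined, gives centre (0.4408, -0.230) and yaw 12.3°. I grasp it near the top.

Call:
play_rows:
  linear:
    - [0.0027,0.035,-0.01]
    - [0.0027,0.0348,-0.02]
    - [0,0,-0.03]
    - [0,0,-0.03]
    - [0,0,-0.02]
    - [0,0,0]
    - [0,0,0]
  turn: [6.4,6.3,0,0,0,0,0]

```text
time: 40.2
tool_pos: [0.4414, -0.2305, 0.0936]
tool_rot: [0.001, 0.627, 0.779, 0.0]
contact_force: [0.1, 0.3, 1.9]
gripper_width: 0.467
grasp_force: 0.0
```

Call:
play_rows:
  linear:
    - [0,0,-0.025]
    - [0,0,-0.02]
    - [0,0,-0.012]
    - [0,0,0]
    - [0,0,0]
  turn: [0,0,0,0,0]

```text
time: 40.83
tool_pos: [0.4414, -0.2314, 0.0369]
tool_rot: [0.001, 0.627, 0.779, 0.0]
contact_force: [0.7, 0.2, -0.1]
gripper_width: 0.472
grasp_force: 0.0
```

Call:
play_rows:
  linear:
    - [0,0.0005,-0.0025]
    - [0,0,0]
    - [0,0,0]
  turn: [0,0,0]

```text
time: 41.2
tool_pos: [0.4407, -0.2304, 0.0334]
tool_rot: [0.0, 0.627, 0.779, 0.0]
contact_force: [-0.3, -0.8, 0.8]
gripper_width: 0.469
grasp_force: 0.0
```

Call:
play_rows:
  linear:
    - [0,0,0]
    - [0,0,0]
    - [0,0,0]
    - [0,0,0]
    - [0,0,0]
  turn: [0,0,0,0,0]
  hand: 0.0

```text
time: 41.82
tool_pos: [0.4407, -0.2305, 0.0333]
tool_rot: [0.0, 0.627, 0.779, 0.0]
contact_force: [0.1, -0.2, 1.3]
gripper_width: 0.101
grasp_force: 59.9
```

Call:
play_rows:
  linear:
    - [0,0,0.005]
    - [0,0,0.015]
    - [0,0,0.03]
    - [0,0,0.03]
    - [0,0,0.03]
    - [0,0,0.01]
  turn: [0,0,0,0,0,0]

```text
time: 42.58
tool_pos: [0.4418, -0.2312, 0.1564]
tool_rot: [0.003, 0.627, 0.779, 0.0]
contact_force: [-0.5, -0.2, 0.1]
gripper_width: 0.107
grasp_force: 59.7
```

Call:
play_rows:
  linear:
    - [0.018,0.0284,0]
    - [0.018,0.0284,0]
    - [0.018,0.0284,0]
    - [0.018,0.0284,0]
    - [0.018,0.0284,0]
    - [0.018,0.0284,0]
    - [0.0183,0.0278,0]
    - [0,0,0]
  turn: [-2,-2,-2,-2,-2,-2,-0.7,0]

```text
time: 43.58
tool_pos: [0.567, -0.0306, 0.1524]
tool_rot: [-0.001, 0.709, 0.706, -0.0]
contact_force: [0.5, -0.4, -0.7]
gripper_width: 0.103
grasp_force: 59.7
```

Call:
play_rows:
  linear:
    - [0,0,-0.02]
    - [0,0,-0.02]
    - [0,0,-0.01]
    - [0,0,0]
    - [0,0,0]
  turn: [0,0,0,0,0]

```text
time: 44.2
tool_pos: [0.5673, -0.0325, 0.1036]
tool_rot: [0.0, 0.71, 0.704, 0.0]
contact_force: [-0.2, 0.1, 0.7]
gripper_width: 0.102
grasp_force: 59.7
```

```bash
python3 - <<'E'
from pf import *
st=state(); im=grab_frame("wrist"); pickle.dump((st,im),open("w12.pkl","wb"))
q=st["tool_rot"]; print(st["tool_pos"],"yaw",2*np.degrees(np.arctan2(q[2],q[1]))-90)
b=grab_frame("scene"); c=grab_frame("side")
f=lambda a,y,x:cv2.resize(a[y:y+100,x:x+133],None,fx=3,fy=3)
save("m12",np.vstack([cv2.resize(im[60:260,140:540],(798,290)),np.hstack([f(b,130,255),f(c,150,255)])]))
E
```

```text
[ 0.56725776 -0.0324525   0.10364968] yaw -0.43876855112826263
```

View pics/m12.png

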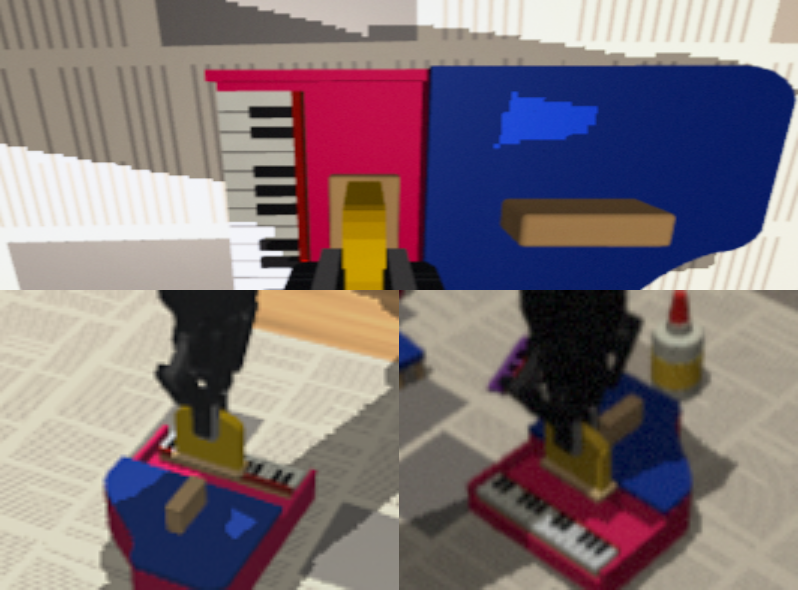

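The picture shows the desk upright and square above the middle of the bed. I've now viewed all 14 pictures, so from here I work from the numbers.

Call:
play_rows:
  linear:
    - [0,0.0005,-0.014]
    - [0,0,-0.009]
    - [0,0,-0.003]
    - [0,0,0]
    - [0,0,0]
  turn: [0,0,0,0,0]

```text
time: 44.98
tool_pos: [0.5672, -0.0317, 0.0775]
tool_rot: [0.0, 0.71, 0.705, 0.0]
contact_force: [-0.3, 0.9, 0.5]
gripper_width: 0.105
grasp_force: 59.7
```

Call:
play_rows:
  linear:
    - [0,0,-0.0015]
    - [0,0,0]
    - [0,0,0]
  turn: [0,0,0]

```text
time: 45.35
tool_pos: [0.567, -0.0317, 0.0758]
tool_rot: [0.0, 0.71, 0.705, 0.0]
contact_force: [-0.6, 0.1, -0.4]
gripper_width: 0.099
grasp_force: 59.7
```

Call:
play_rows:
  linear:
    - [0,0,-0.0008]
    - [0,0,0]
    - [0,0,0]
  turn: [0,0,0]

```text
time: 45.72
tool_pos: [0.5669, -0.0317, 0.0748]
tool_rot: [-0.0, 0.71, 0.705, -0.0]
contact_force: [-0.2, 0.0, -0.5]
gripper_width: 0.099
grasp_force: 59.7
```

Call:
play_rows:
  linear:
    - [0,0,-0.001]
    - [0,0,0]
    - [0,0,0]
  turn: [0,0,0]

```text
time: 46.1
tool_pos: [0.5669, -0.0317, 0.0739]
tool_rot: [-0.0, 0.71, 0.705, -0.0]
contact_force: [0.2, 0.9, -1.1]
gripper_width: 0.102
grasp_force: 59.7
```

Call:
play_rows:
  linear:
    - [0,0,-0.0006]
    - [0,0,0]
    - [0,0,0]
  turn: [0,0,0]

```text
time: 46.48
tool_pos: [0.567, -0.0317, 0.0734]
tool_rot: [0.0, 0.71, 0.704, 0.0]
contact_force: [0.4, -0.2, 0.2]
gripper_width: 0.106
grasp_force: 59.8
```

Contact is just at 0.0734. I release in a narrow opening and rise.

Call:
play_rows:
  linear:
    - [0,0,-0.0003]
    - [0,0,0]
    - [0,0,0]
  turn: [0,0,0]

```text
time: 46.85
tool_pos: [0.567, -0.0317, 0.0733]
tool_rot: [0.0, 0.71, 0.705, 0.0]
contact_force: [-0.4, 0.3, 3.6]
gripper_width: 0.101
grasp_force: 60.2
```

Call:
play_rows:
  linear:
    - [0,0,0]
    - [0,0,0]
    - [0,0,0]
    - [0,0,0]
  turn: [0,0,0,0]
  hand: 0.024

```text
time: 47.35
tool_pos: [0.5668, -0.0317, 0.0728]
tool_rot: [-0.0, 0.71, 0.705, -0.0]
contact_force: [0.6, -0.1, 0.1]
gripper_width: 0.282
grasp_force: 0.0
```

Call:
play_rows:
  linear:
    - [0,0,0.01]
    - [0,0,0.025]
    - [0,0,0.04]
    - [0,-0.01,0.04]
    - [0,-0.03,0.02]
    - [0,-0.04,0]
    - [0,0,0]
    - [0,0,0]
  turn: [0,0,0,0,0,0,0,0]

```text
time: 48.35
tool_pos: [0.5668, -0.1113, 0.2081]
tool_rot: [-0.0, 0.71, 0.704, 0.0]
contact_force: [-0.4, 0.0, 0.0]
gripper_width: 0.281
grasp_force: 0.0
```

```bash
cat > chk.py <<'E'
from pf import *
def check(names=("keyboard_c","desk_c","lid_c")):
    st=state(); im=grab_frame("wrist"); C=cam("wrist",st); q=st["tool_rot"]; print(st["tool_pos"],"yaw",2*np.degrees(np.arctan2(q[2],q[1]))-90)
    lp=np.load("lidpoly.npy")
    M={"keyboard_c":[(box(.028,.130),.04,.051),(box(.016,.130,.006),.051,.054)],"desk_c":[(box(.022,.064),.04,.046),(box(.010,.060),.046,.095)],
       "lid_c":[(lp-[.026,.012],.062,.068),(box(.044,.014),.068,.094)],"stool_c":[(box(.036,.050),0,.034)]}
    X={"keyboard_c":(.5325,-.032),"desk_c":(.567,-.032),"lid_c":(.634,-.02),"stool_c":(.478,-.031)}
    for t in names:
        for r in trace("wrist",t)[:3]:
            if np.hypot(*(ray(C,r["location"],.05)[0,:2]-X[t]))<.06:
                qq,e=fit([(C,r["region"])],M[t],(*X[t],-.006)); print(t,round(r["p"],2),np.round(qq,4),np.degrees(qq[2]),"err",e); break
E
python3 -c "
from chk import *
check()"
```

```text
[ 0.56680018 -0.11132472  0.20813884] yaw -0.4341182866208442
keyboard_c 0.82 [ 0.5321 -0.0307 -0.0059] -0.33531872860800943 err 0.03654855849341343
desk_c 0.89 [ 0.5669 -0.0323 -0.0196] -1.1229656655105362 err 0.052609997129618224
lid_c 0.91 [ 0.6332 -0.0195 -0.0046] -0.26615150421014555 err 0.02271125292748921
```

The keyboard, desk and lid all sit right. The stool is next.

Call:
play_rows:
  linear:
    - [0.0135,0.0451,0]
    - [0.0135,0.0451,0]
    - [0.0135,0.0451,0]
    - [0.0135,0.0451,0]
    - [0.0135,0.0451,0]
    - [0.0135,0.0451,0]
    - [0.0135,0.0451,0]
    - [0.0135,0.0451,0]
  turn: [10.2,10.2,10.2,10.2,10.2,10.2,10.2,10.2]
  hand: 0.075

```text
time: 49.55
tool_pos: [0.6748, 0.2515, 0.2078]
tool_rot: [-0.0, 0.073, 0.997, -0.0]
contact_force: [0.0, 0.3, 1.2]
gripper_width: 0.879
grasp_force: 0.0
```

Call:
play_rows:
  linear:
    - [0,0,0]
    - [0,0,0]
    - [0,0,0]
  turn: [0,0,0]

```text
time: 49.92
tool_pos: [0.6747, 0.2482, 0.208]
tool_rot: [-0.0, 0.078, 0.997, -0.0]
contact_force: [0.0, -0.1, -0.1]
gripper_width: 0.873
grasp_force: 0.0
```

```bash
python3 - <<'E'
from h import *
st=state(); im=grab_frame("wrist"); C=cam("wrist",st); q=st["tool_rot"]; print(st["tool_pos"],"yaw",2*np.degrees(np.arctan2(q[2],q[1]))-90)
r=trace("wrist","stool_c")[0]; print(r["p"],r["location"],r["region"].sum(),rect(C,big(r["region"]),.034)[0])
b=hsvmask(im,105,130); c=big(b,r["location"]); print("blue",rect(C,c,.034)[0])
q,e=fit([(C,fill(c))],[(box(.036,.05),.022,.034)],(.616,.25,-.15)); print(q,np.degrees(q[2]),e)
for t in ["paint"]:
    for r in trace("wrist",t)[:1]: print(t,r["p"],ray(C,r["location"],.08))
E
```

```text
[0.67468789 0.24815533 0.20797312] yaw 81.09218191231582
0.7 [319.2, 126.4] 1549 ((617.1509399414062, 250.3721466064453), (49.2579460144043, 35.73262023925781), 82.46041870117188)
blue ((617.4632568359375, 251.08326721191406), (49.44124984741211, 35.062232971191406), 82.5307388305664)
[ 0.61767452  0.25111036 -0.13597599] -7.790850277570252 0.052923149457802965
paint 0.72 [[0.69474572 0.37424286 0.08      ]]
```

Call:
play_rows:
  linear:
    - [-0.0286,0.0014,-0.01]
    - [-0.0286,0.0014,-0.02]
    - [0,0,-0.04]
    - [0,0,-0.04]
    - [0,0,-0.03]
    - [0,0,-0.02]
    - [0,0,0]
    - [0,0,0]
  turn: [1.3,0,0,0,0,0,0,0]

```text
time: 51.08
tool_pos: [0.6189, 0.2521, 0.0497]
tool_rot: [0.001, 0.066, 0.998, 0.0]
contact_force: [0.4, -0.3, 0.4]
gripper_width: 0.879
grasp_force: 0.0
```

Call:
play_rows:
  linear:
    - [0,0,-0.02]
    - [0,0,-0.013]
    - [0,0,-0.004]
    - [0,0,0]
    - [0,0,0]
  turn: [0,0,0,0,0]

```text
time: 51.7
tool_pos: [0.6181, 0.2521, 0.0115]
tool_rot: [0.0, 0.066, 0.998, 0.0]
contact_force: [0.1, -0.3, -0.1]
gripper_width: 0.876
grasp_force: 0.0
```

Call:
play_rows:
  linear:
    - [0,0,0]
    - [0,0,0]
    - [0,0,0]
    - [0,0,0]
    - [0,0,0]
    - [0,0,0]
  turn: [0,0,0,0,0,0]
  hand: 0.035

```text
time: 52.45
tool_pos: [0.6185, 0.2521, 0.0119]
tool_rot: [0.001, 0.066, 0.998, 0.0]
contact_force: [-0.2, 1.0, 5.5]
gripper_width: 0.573
grasp_force: 62.7
```

Call:
play_rows:
  linear:
    - [0,0,0.005]
    - [0,0,0.015]
    - [0,0,0.03]
    - [0,0,0.04]
    - [0,0,0.03]
    - [-0.01,-0.01,0.01]
  turn: [0,0,0,0,0,0]

```text
time: 53.2
tool_pos: [0.6093, 0.2426, 0.145]
tool_rot: [0.003, 0.065, 0.998, 0.001]
contact_force: [-0.2, 0.4, -1.8]
gripper_width: 0.575
grasp_force: 62.1
```

Call:
play_rows:
  linear:
    - [-0.0162,-0.034,0]
    - [-0.0162,-0.034,0]
    - [-0.0162,-0.034,0]
    - [-0.0162,-0.034,0]
    - [-0.0162,-0.034,0]
    - [-0.0162,-0.034,0]
    - [-0.0162,-0.034,0]
    - [-0.0161,-0.034,0]
  turn: [0.9,0.9,0.9,0.9,0.9,0.9,0.9,0.9]

```text
time: 54.2
tool_pos: [0.4774, -0.031, 0.1415]
tool_rot: [0.0, 0.002, 1.0, -0.0]
contact_force: [0.8, 0.3, -0.7]
gripper_width: 0.57
grasp_force: 62.2
```

Call:
play_rows:
  linear:
    - [0,0,0]
    - [0,0,0]
    - [0,0,0]
  turn: [0,0,0]

```text
time: 54.58
tool_pos: [0.4785, -0.0294, 0.1412]
tool_rot: [0.0, 0.002, 1.0, 0.0]
contact_force: [-0.1, -0.6, 0.1]
gripper_width: 0.571
grasp_force: 62.2
```

```bash
python3 - <<'E'
from h import *
st=state(); im=grab_frame("wrist"); C=cam("wrist",st); q=st["tool_rot"]; print(st["tool_pos"],"yaw",2*np.degrees(np.arctan2(q[2],q[1]))-90)
z=st["tool_pos"][2]-.0119+.034
c=big(hsvmask(im,105,130),proj(C,[[*st["tool_pos"][:2],z]])[0]).reshape(-1,2); P=ray(C,c,z)[:,:2]*1e3; print("seat x",P[:,0].min(),P[:,0].max(),"y",P[:,1].min(),P[:,1].max())
E
```

```text
[ 0.47851546 -0.02935557  0.14117956] yaw 89.74376327747285
seat x 457.28288994837345 495.058227197169 y -53.7468117731383 -4.342651972558315
```

Call:
play_rows:
  linear:
    - [0.0008,-0.0015,-0.03]
    - [0,0,-0.04]
    - [0,0,-0.03]
    - [0,0,-0.018]
    - [0,0,-0.008]
    - [0,0,0]
    - [0,0,0]
    - [0,0,0]
  turn: [0,0,0,0,0,0,0,0]

```text
time: 55.62
tool_pos: [0.4799, -0.0318, 0.0161]
tool_rot: [0.001, 0.003, 1.0, -0.0]
contact_force: [0.7, 0.7, 0.3]
gripper_width: 0.57
grasp_force: 62.2
```

Call:
play_rows:
  linear:
    - [0,0,-0.0015]
    - [0,0,0]
    - [0,0,0]
  turn: [0,0,0]

```text
time: 56.0
tool_pos: [0.479, -0.0316, 0.0135]
tool_rot: [-0.0, 0.003, 1.0, -0.0]
contact_force: [-0.0, 0.6, -1.4]
gripper_width: 0.576
grasp_force: 62.2
```

Call:
play_rows:
  linear:
    - [0,0,-0.0012]
    - [0,0,0]
    - [0,0,0]
  turn: [0,0,0]

```text
time: 56.38
tool_pos: [0.479, -0.0316, 0.0122]
tool_rot: [-0.0, 0.003, 1.0, -0.0]
contact_force: [0.2, 0.6, -0.8]
gripper_width: 0.572
grasp_force: 62.2
```

Call:
play_rows:
  linear:
    - [0,0,-0.0008]
    - [0,0,0]
    - [0,0,0]
  turn: [0,0,0]

```text
time: 56.75
tool_pos: [0.4792, -0.0316, 0.0119]
tool_rot: [0.0, 0.003, 1.0, -0.0]
contact_force: [-2.5, -0.2, 5.0]
gripper_width: 0.566
grasp_force: 62.7
```

Call:
play_rows:
  linear:
    - [0,0,0.0007]
    - [0,0,0]
  turn: [0,0]

```text
time: 57.0
tool_pos: [0.4789, -0.0316, 0.0119]
tool_rot: [0.0, 0.003, 1.0, -0.0]
contact_force: [0.1, -0.8, -0.4]
gripper_width: 0.571
grasp_force: 62.3
```

Call:
play_rows:
  linear:
    - [0,0,0]
    - [0,0,0]
    - [0,0,0]
    - [0,0,0]
  turn: [0,0,0,0]
  hand: 0.066

```text
time: 57.5
tool_pos: [0.479, -0.0316, 0.0122]
tool_rot: [-0.0, 0.003, 1.0, 0.0]
contact_force: [-0.5, 0.4, -0.2]
gripper_width: 0.776
grasp_force: 0.0
```

Call:
play_rows:
  linear:
    - [0,0,0.015]
    - [0,0,0.04]
    - [0,0,0.06]
    - [0,0,0.06]
    - [0,0,0.06]
    - [0.03,-0.01,0.02]
    - [0.05,-0.01,0]
    - [0.05,-0.01,0]
  turn: [0,0,0,0,0,0,0,0]

```text
time: 58.5
tool_pos: [0.6106, -0.0619, 0.2696]
tool_rot: [0.002, 0.003, 1.0, -0.0]
contact_force: [0.5, -0.1, 0.8]
gripper_width: 0.775
grasp_force: 0.0
```

Call:
play_rows:
  linear:
    - [0.04,-0.03,0]
    - [0,0,0]
    - [0,0,0]
  turn: [0,0,0]

```text
time: 58.88
tool_pos: [0.6486, -0.0914, 0.2678]
tool_rot: [-0.0, 0.003, 1.0, 0.0]
contact_force: [-0.5, -1.0, -0.4]
gripper_width: 0.771
grasp_force: 0.0
```

```bash
python3 - <<'E'
from chk import *
check(("stool_c","keyboard_c","desk_c","lid_c"))
st=state(); im=grab_frame("wrist"); C=cam("wrist",st); lp=np.load("lidpoly.npy")
b=hsvmask(im,105,130)
c=big(b,proj(C,[[.478,-.031,.034]])[0]); print("stool",rect(C,c,.034)[0])
q,e=fit([(C,fill(c))],[(box(.036,.05),.022,.034)],(.478,-.031,-.006)); print("stool",q,np.degrees(q[2]),e)
p=hsvmask(im,160,179)|hsvmask(im,0,2)
c=big(p,proj(C,[[.55,-.032,.05]])[0]).reshape(-1,2); v=np.array([(u,c[c[:,0]==u,1].min()) for u in range(c[:,0].min()+8,c[:,0].max()-8)])
Q=ray(C,v-[0,.5],.04)[:,:2]*1e3; k=np.polyfit(Q[:,1],Q[:,0],1); print("bed front x",np.polyval(k,-32),"yaw",-np.degrees(np.arctan(k[0])),"piano y", (ray(C,c,.062)[:,1].min()+ray(C,c,.062)[:,1].max())/2)
for t in ["tape","glue","bucket"]:
    for r in trace("side",t)[:1] if 0 else []: pass
E
```

```text
[ 0.64862589 -0.09139047  0.26778859] yaw 89.6719452776795
stool_c 0.64 [ 0.4782 -0.0306  0.0362] 2.0758225549824596 err 0.1571170921198668
keyboard_c 0.97 [ 0.532  -0.0324 -0.0057] -0.32482811944474366 err 0.026212590299277583
desk_c 0.71 [ 0.5668 -0.0332 -0.0075] -0.4313847030682561 err 0.07414385459381578
lid_c 0.95 [ 0.6332 -0.0204 -0.0108] -0.6166839032899304 err 0.02503105969571684
stool ((479.622802734375, -31.60624885559082), (49.43824005126953, 35.952842712402344), 89.32647705078125)
stool [ 0.47943798 -0.03126207 -0.01094337] -0.62700884315316 0.1221715870814345
bed front x 541.6905472580468 yaw 0.030789225795578308 piano y -0.03280671197550881
```

```bash
python3 -c "
from plant import *
print(state()['time']); print(job_done())"
```

```text
59.175
the job is handed in; nothing more can be done
None
```

The piano is assembled and handed in at 59 s, with the movement, lid, keyboard and desk in place in the order asked. The stool stands square and centred with a gap of about 2 cm. The last camera fits put the lid, keyboard, desk and stool within about 1 mm of target; the movement was last checked by eye before the lid went on. I never moved to the tape, bottles or bucket, but did not re-measure them.

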